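# Gauge the boring jig's bushing, load the bishops and turn on the clamp air

### The job

Set up the bishop boring job. Take the bore gauge from its oak stand, dip its head well into the oil cup, lower it with plungers drawn in into the jig's brass bushing until the flange sits on top, let the plungers spring out against the bore, press the brass lock cap right down, then draw the gauge out and hang it upright on its stand again, still locked at the bore size. After that stand every bishop blank upright in the steel clamp tray, and last turn the air cock a quarter turn to its open stop; do not tip the oil cup or disturb the dark king blank or the sanding block.

Things in the scene. Friction and masses are not known exactly. Their poses are not given: they have to be found in the camera images.
- gauge: Self-centring telescoping bore gauge (about 280 g), hanging upright on its oak stand. Origin: centre of the underside of its flat flange (60 mm along gauge x, 50 mm along y, 6 mm thick); z up, x along the plungers. Below the flange: 13 mm thick stem down to z = -36 mm with two plungers. Above it: square post, lock cap on top and a trigger plate on each side (see the gauge points).
- gauge_triggers (a point): Gauge axis at mid height of the two trigger plates, 29 mm above the flange's underside. Plates at +x and -x: 6 mm thick, 22 mm wide along y, z = 12 to 45 mm; outer faces 60 mm apart when free, 52 mm in the bore, 42 mm fully squeezed. Each is one piece with its plunger. Pinch them along x to retract the plungers (5 N spring each; grip 15 N or more), and carry the gauge so.
- gauge_post (a point): Gauge axis at a good height to grip its square post, 36 mm above the flange's underside. Post 18 x 18 mm, z = 6 to 54 mm. It can be gripped along the gauge's y, with the fingers between the triggers (free gap between the plates along x: 40 mm when locked at bore size), without touching them.
- lock_top (a point): Centre of the top of the brass lock cap on the post: 12 mm diameter, top 66 mm above the flange's underside when up, 61 mm when pressed right down.
- gauge_tip (a point): Gauge axis at plunger height, 28 mm below the flange's underside. The two plungers (9 mm thick, round ended) lie along gauge x: 42 mm tip to tip when free, 34 mm in the bore, 24 mm fully squeezed. To dip, bring this point 15 mm or more below the cup's rim; with the flange seated on the bushing it is 28 mm below its mouth.
- jaw_a (a joint): Retraction of each gauge plunger and trigger in m: 0 = sprung fully out, 0.009 = fully squeezed, about 0.004 when the plungers rest against the bushing's bore. Springs push towards 0 unless locked.
- lock (a joint): Travel of the gauge's lock cap in m: 0 = up, unlocked; 0.005 = pressed right down, locked. It needs about 3 N, stays where it is left, and when down holds the plungers where they are (within about 0.5 mm). Press it only when the plungers are out in the bore.
- stand_top (a point): Centre of the top of the fixed oak gauge stand, 56 mm above the counter. Stand 130 mm along its x, 100 mm along y, with a slot 30 mm wide and 44 mm deep along its x, open at both ends. The gauge hangs with stem and plungers in the slot, flange on the two rails, gauge x along stand x, either way round. Anywhere upright within 45 mm of this point will do.
- cup_rim (a point): Centre of the mouth of the loose white ceramic oil cup (68 mm outside diameter and about 60 mm inside at the rim, 56 mm tall, 300 g, inner floor about 5 mm up, oiled felt pad on it). The gauge's squeezed plungers and stem fit in; its flange must stay above the rim. The felt need not be touched.
- bore_mouth (a point): Centre of the top face of the brass guide bushing, 62 mm above the counter. Bushing: 64 mm outside diameter, 50 mm tall, bore about 34 mm diameter right through, fixed upright on a 120 x 120 x 12 mm steel base that does not move. The gauge's flange rests on its top.
- tray: Fixed square-cornered steel clamp tray, 160 mm along its x, 210 mm along its y. Origin: centre of its underside; inner floor about 6 mm up, walls 6 mm thick, rim 18 mm above the counter; empty at the start.
- cock (a joint): Air cock lever angle in rad: 0 = shut (lever square across the copper pipe), 1.571 = open against the hard stop (lever along the pipe). Grows anticlockwise seen from above. Friction about 0.12 N m; it stays where it is left.
- cock_axis (a point): Point on the air cock's upright turning axis at mid height of the lever, 69 mm above the counter. The brass valve and pipe below it (up to 62 mm high at the axis, 41 mm at the pipe) are fixed.
- cock_tip (a point): End of the air cock's flat steel lever (16 mm wide, 10 mm thick, from z = 64 to 74 mm above the counter), 92 mm from the axis, at mid height and width.
- king: Bystander: loose dark rosewood king blank, upright, 44 mm diameter, 97 mm tall; origin under its centre.
- sander: Bystander: loose rounded red rubber sanding block 70 x 45 x 30 mm; origin under its centre.
- bishop0: Unfinished boxwood bishop blank (about 60 g), loose, standing on the counter; may be absent. Origin: centre of its underside, z up. Base 38 mm diameter, 12 mm high; waist 23 mm diameter from 14 to 46 mm up; collar and head 29 mm diameter from 48 to 60 mm up, good to grip; 73 mm tall.
- bishop1: Unfinished boxwood bishop blank (about 60 g), loose, standing on the counter; may be absent. Origin: centre of its underside, z up. Base 38 mm diameter, 12 mm high; waist 23 mm diameter from 14 to 46 mm up; collar and head 29 mm diameter from 48 to 60 mm up, good to grip; 73 mm tall.
- bishop2: Unfinished boxwood bishop blank (about 60 g), loose, standing on the counter; may be absent. Origin: centre of its underside, z up. Base 38 mm diameter, 12 mm high; waist 23 mm diameter from 14 to 46 mm up; collar and head 29 mm diameter from 48 to 60 mm up, good to grip; 73 mm tall.
- bishop3: Unfinished boxwood bishop blank (about 60 g), loose, standing on the counter; may be absent. Origin: centre of its underside, z up. Base 38 mm diameter, 12 mm high; waist 23 mm diameter from 14 to 46 mm up; collar and head 29 mm diameter from 48 to 60 mm up, good to grip; 73 mm tall.
Mind the look-alikes: they are no part of the job. What is shaped like the bishop0 but green, purple or turquoise is not meant.

How it is judged:
On the way, in this order (a step that is already met when the one before it is completed fails the run):
1. the gauge's head is dipped in the oil cup (z of gauge_tip in the frame of cup_rim below -0.012 m and horizontal distance between gauge_tip and cup_rim below 0.022 m), for 0.2 s.
2. the gauge is in the bushing, not yet locked, plungers sprung out against the bore (z of gauge_tip in the frame of bore_mouth below -0.02 m and horizontal distance between gauge_tip and bore_mouth below 0.006 m and value of joint jaw_a between 0.0025 and 0.0055 m and value of joint lock below 0.0015 m), for 0.2 s.
3. the gauge is locked while still in the bushing at the bore size (z of gauge_tip in the frame of bore_mouth below -0.02 m and horizontal distance between gauge_tip and bore_mouth below 0.006 m and value of joint jaw_a between 0.0025 and 0.0055 m and value of joint lock above 0.0035 m), for 0.2 s.
4. the gauge hangs released on its stand, upright, still locked at the bore size (horizontal distance between gauge and stand_top below 0.045 m and z of gauge in the frame of stand_top between -0.004 and 0.004 m and y of gauge in the frame of stand_top between -0.012 and 0.012 m and angle between gauge's own z axis and vertical below 0.12 rad and value of joint jaw_a between 0.0025 and 0.0055 m and value of joint lock above 0.0035 m and contact force between the fingers and gauge below 0.2 N), for 0.3 s.
5. every bishop blank stands in the tray, and the air cock is not yet opened (x of bishop0 in the frame of tray between -0.075 and 0.075 m and y of bishop0 in the frame of tray between -0.1 and 0.1 m and z of bishop0 in the frame of tray between -0.002 and 0.012 m and angle between each of bishop0, bishop1, bishop2, bishop3's own z axis and vertical below 0.2 rad and x of bishop1 in the frame of tray between -0.075 and 0.075 m and y of bishop1 in the frame of tray between -0.1 and 0.1 m and z of bishop1 in the frame of tray between -0.002 and 0.012 m and x of bishop2 in the frame of tray between -0.075 and 0.075 m and y of bishop2 in the frame of tray between -0.1 and 0.1 m and z of bishop2 in the frame of tray between -0.002 and 0.012 m and x of bishop3 in the frame of tray between -0.075 and 0.075 m and y of bishop3 in the frame of tray between -0.1 and 0.1 m and z of bishop3 in the frame of tray between -0.002 and 0.012 m and value of joint cock below 0.4 rad), for 0.3 s.
At the end, for the whole second after the job is handed in: Gauge hangs upright on its stand (within 45 mm of its middle), cap down 3.5 mm or more, plungers still at bore size (retracted 2.5 to 5.5 mm); every bishop present stands upright (11 degrees) at rest in the tray; air cock open (1.47 rad or more); oil cup standing (horizontal distance between gauge and stand_top below 0.045 m and z of gauge in the frame of stand_top between -0.004 and 0.004 m and y of gauge in the frame of stand_top between -0.012 and 0.012 m and angle between gauge's own z axis and vertical below 0.12 rad and value of joint jaw_a between 0.0025 and 0.0055 m and value of joint lock above 0.0035 m and x of bishop0 in the frame of tray between -0.075 and 0.075 m and y of bishop0 in the frame of tray between -0.1 and 0.1 m and z of bishop0 in the frame of tray between -0.002 and 0.012 m and angle between each of bishop0, bishop1, bishop2, bishop3, cup_rim's own z axis and vertical below 0.2 rad and x of bishop1 in the frame of tray between -0.075 and 0.075 m and y of bishop1 in the frame of tray between -0.1 and 0.1 m and z of bishop1 in the frame of tray between -0.002 and 0.012 m and x of bishop2 in the frame of tray between -0.075 and 0.075 m and y of bishop2 in the frame of tray between -0.1 and 0.1 m and z of bishop2 in the frame of tray between -0.002 and 0.012 m and x of bishop3 in the frame of tray between -0.075 and 0.075 m and y of bishop3 in the frame of tray between -0.1 and 0.1 m and z of bishop3 in the frame of tray between -0.002 and 0.012 m and linear speed of each of bishop0, bishop1, bishop2, bishop3, gauge below 0.02 m/s and value of joint cock above 1.47 rad); the robot touches nothing.
It fails at once if the oil cup is tipped (angle between cup_rim's own z axis and vertical above 0.6 rad).
It fails at once if the king blank is disturbed (moved over 30 mm) (distance of king from where it was at the start of the episode above 0.03 m).
It fails at once if the sanding block is disturbed (moved over 30 mm) (distance of sander from where it was at the start of the episode above 0.03 m).
Of bishop0, bishop1, bishop2, bishop3 only 2 to 4 are there at a start; the rules pass over those that are not, and their reading is None.
At some moment in a run one of bishop0, bishop1, bishop2, bishop3 may be knocked a few centimetres aside while the robot is not near it.
It also fails if it takes over 208 s, if anything falls off the work surface, if the arm or the gripper's body presses on something with over 40 N, if the wrist force passes 120 N, or if a joint passes its speed limit or range.

### The arm

A 6-joint arm with a two-finger parallel gripper is mounted at the origin on the work surface. World frame = base frame: x ahead of the robot, y to its left, z up, the work surface at z = 0. Lengths are in m, angles in rad, forces in N, time in s.
With the tool pointing down it reaches from about 0.375 to 0.9 m from the base axis. Payload 3.1 kg.
Tool frame: the origin (TCP) lies between the finger pads; the fingertips stand 17 mm ahead of it and the grasp point (between the pads) lies 2 mm behind it (robot.nose_length is the distance from the TCP to the fingertips, in m); z points along the fingers, y is the line along which they close (so a half turn about z gives the same grasp; the last joint's range is limited). The gripper opens to 87 mm and grips with 3 to 60 N. Pads are 19 mm wide; open, the fingers measure 117 mm over their backs; the gripper's body (75 mm by 190 mm) begins 51 mm behind the grasp point.
Start: joints at [-1.31, 0.527, 1.433, -0, 1.181, -0.178], TCP at [0.266, -0.566, 0.24] pointing down, gripper open.
Joint ranges: [-3.08, 3.08], [-0.75, 2.2], [0.22, 2.44], [-1.43, 4.57], [0, 2.65], [-2.85, 2.85]. Speed limits (rad/s): [2.79, 2.79, 3.14, 3.14, 3.14, 3.14].

### API

Orientations are given as a unit quaternion [x, y, z, w].
In Python, from rig import robot, cams gives the robot as it stands.
- The arm moves only by the shell command python3 -m pendant 'ROWS' [FORCE]. ROWS is JSON, a list of rows, each an object with "jaw": the opening, from 0 (shut) to 1 (fully open); "linear": the shift along the tool's x, y, z in cm, a list of three; "twist": the turn about the tool's z in degrees. A call has 1 to 12 rows; each row shifts and turns the commanded pose from where the row before left it, along the tool's axes as they then stand; what a row does not reach is not made up. A row lasts 1/12 s, in which the tool goes at most 41.7 mm and 7.16 degrees, less where a joint would pass 70% of its speed; a pose out of reach is approached as far as the arm can. A call is refused whole if a number of a shift passes 4.17 or a number of a turn 7.16, either way. A call with a gripper value outside its range is refused whole. The fingers move at their own pace and stop on an object; FORCE is the grip in N (left out, the last holds). Time passes only in rows, so rows that do not move let the fingers close. It gives the time, the measured TCP pose, the force, the opening and the grip force at its end, in the units of the state.
- robot.get_obs(): the state, without advancing time (a new reading comes with each control period).
- cams.camera(name): name is "scene" or "top"; returns a dict with "color" (480x640x3 uint8, blue, green, red), "depth" (480x640 float32, m along the optical axis (not along the pixel's ray), 0 where there is no reading), "fov_y" (degrees; the focal length in pixels is half the picture's height over the tangent of half this angle, whatever the lens; pixels are square), "cx", "cy" (the principal point, pixels), "k1" (the pictures are not rectified: a ray, as slopes to the right and down, at radius r is drawn at 1 + k1 r^2 times it, then the intrinsics apply), "view" (4x4, takes a point from world to camera coordinates). Camera axes: x right, y down, z forward; pixel columns grow to the right and rows downward; lengths in m; the calibration is good to about 2 mm. A picture is of the moment at which its call begins.
- robot.hand_in(): hands the job in; it is judged then, once.
The state is a dict: "time": time; "q": joint angles; "joint_velocities": joint speeds; "joint_torque": joint torques, N m; "position": TCP position; "tool_rot": TCP orientation; "ft_force": force on the tool from outside, world axes, zero at the start; "moment": the same for the moment, N m; "grip_width": finger opening in m; "grip_force": force on a finger pad.
Only numpy, scipy, OpenCV 4.12 (cv2) and the standard library are available. Lean on these libraries where they do the work, as an engineer would, in place of code of your own. Each camera call takes 0.05 s, during which the arm holds its last target. There are 200 camera calls.

## Working session

There is one attempt and no reset: what is moved stays moved. The work goes in short steps, Python scripts to look and compute and a shell command to move; the robot and the scene stay as the last step left them, time stands still between calls to the robot, and variables do not carry over. Pictures are saved under pics/ and viewed, at most 14 in all, crops included, and the job is handed in when it is done.

```bash
mkdir -p pics
cat > h.py <<'E'
import numpy as np, cv2
from rig import robot, cams
def shot(n):
    c=cams.camera(n); f=240/np.tan(np.radians(c["fov_y"])/2); c["f"]=f
    c["K"]=np.array([[f,0,c["cx"]],[0,f,c["cy"]],[0,0,1.]]); c["D"]=np.array([c["k1"],0,0,0.]); 
    c["view"]=np.array(c["view"]); return c
def slopes(c,px): return cv2.undistortPoints(np.array(px,float).reshape(-1,1,2),c["K"],c["D"]).reshape(-1,2)
def onplane(c,px,z):
    s=slopes(c,px); R=c["view"][:3,:3]; o=-R.T@c["view"][:3,3]
    d=np.c_[s,np.ones(len(s))]@R
    return o+d*((z-o[2])/d[:,2])[:,None]
def cloud(c):
    v,u=np.mgrid[0:480,0:640]; s=slopes(c,np.c_[u.ravel(),v.ravel()]); d=c["depth"].ravel()[:,None]
    P=np.c_[s,np.ones(len(s))]*d; R=c["view"][:3,:3]
    W=(P-c["view"][:3,3])@R; W[d[:,0]==0]=np.nan
    return W.reshape(480,640,3)
def proj(c,P):
    R=c["view"][:3,:3]; return cv2.projectPoints(np.array(P,float).reshape(-1,1,3),cv2.Rodrigues(R)[0],c["view"][:3,3],c["K"],c["D"])[0].reshape(-1,2)
E
python3 - <<'E'
from h import *
for n in("scene","top"):
    c=shot(n); cv2.imwrite(f"pics/{n}0.png",c["color"]); print(n,c["f"],c["cx"],c["cy"],c["k1"],-c["view"][:3,:3].T@c["view"][:3,3]); print(c["view"].round(3))
    np.save(f"{n}0.npy",cloud(c))
o=robot.get_obs(); print(o["time"],o["position"],o["tool_rot"],o["grip_width"])
E
```

```text
scene 525.2626340816985 324.7707341554801 233.85240537591113 -0.11569464653128003 [0.87448566 0.730961   0.77862049]
[[-0.874  0.487 -0.01   0.416]
 [ 0.324  0.566 -0.758 -0.108]
 [-0.363 -0.665 -0.653  1.312]
 [ 0.     0.     0.     1.   ]]
top 436.54932433651516 325.68088156627454 240.99369534146615 -0.07740038050583932 [0.38247408 0.02802076 1.02823274]
[[ 0.009 -1.    -0.023  0.048]
 [-0.991 -0.006 -0.137  0.52 ]
 [ 0.137  0.024 -0.99   0.965]
 [ 0.     0.     0.     1.   ]]
0.1 [ 0.26541076 -0.56513921  0.23865488] [ 9.76026873e-01  2.17647744e-01 -3.54018506e-05 -1.00119602e-03] 0.08706695760968572
```

View pics/scene0.png

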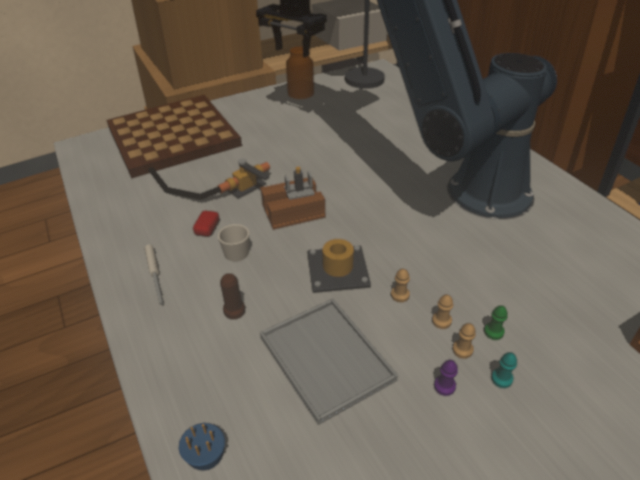

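View pics/top0.png

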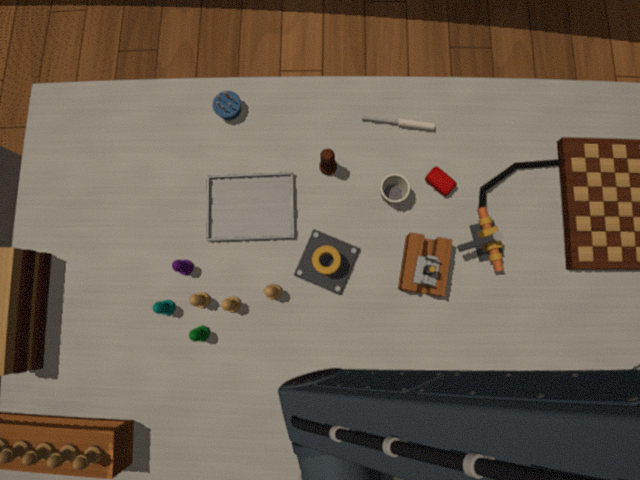

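The scene shows the gauge on its stand at (298,190), cup (235,243), bushing (338,258), tray (328,358), cock (245,178), king (232,295) and sander (206,222). In the top view they are at: stand (427,265), cup (396,189), bushing (326,261), tray (251,207), cock (488,240).

Bishop candidates in the top view are (200,300), (232,304), (272,291), which are beige and match. The purple (183,267), turquoise (164,308) and green (200,334) ones are look-alikes. I'll measure next and check them in a crop.

```bash
cat > m.py <<'E'
from h import *
T=cv2.imread("pics/top0.png"); W=np.load("top0.npy")
def comp(mask,mn=20):
    n,l,s,c=cv2.connectedComponentsWithStats(mask.astype(np.uint8)); return [(l==i) for i in range(1,n) if s[i,4]>=mn]
def box(n): x0,y0,x1,y1=n; m=np.zeros((480,640),bool); m[y0:y1,x0:x1]=1; return m
Z=W[...,2]; print("counter z",np.nanmedian(Z[box((300,300,480,360))]))
R={"cup":(375,170,415,215),"bush":(290,225,365,300),"stand":(395,228,460,302),"cock":(455,200,510,280),"tray":(200,168,302,248),"king":(315,143,342,180),"sander":(422,163,460,200),
"b1":(188,290,212,311),"b2":(220,293,245,315),"b3":(262,282,285,302)}
for k,b in R.items():
    m=box(b)&(Z>0.008); p=W[m]; 
    if len(p)<5: print(k,"none",np.nanmax(Z[box(b)])); continue
    print(k,len(p),"zmax",p[:,2].max().round(4),"pct98",np.percentile(p[:,2],[50,90,98]).round(4),"bbox",p.min(0).round(3),p.max(0).round(3))
    xy=(p[:,:2]*1000).astype(np.float32); r=cv2.minAreaRect(xy); print("   minrect",np.round(r[0],1),np.round(r[1],1),round(r[2],1))
    h=p[:,2].max(); q=p[p[:,2]>h-0.006]; print("   top pts",len(q),"mean",q.mean(0).round(4),"mid",((q.max(0)+q.min(0))/2).round(4))
E
python3 m.py
python3 - <<'E'
import cv2,numpy as np
T=cv2.imread("pics/top0.png");S=cv2.imread("pics/scene0.png")
a=cv2.resize(T[225:305,385:515],None,fx=4.8,fy=4.8,interpolation=2)[:384]; a=cv2.resize(a,(600,370))
b=cv2.resize(T[255:345,150:300],(400,230),interpolation=2); d=cv2.resize(S[150:230,200:340],(400,230),interpolation=2)
o=np.zeros((600,800,3),np.uint8); o[:370,:600]=a; o[370:,:400]=b; o[370:,400:]=d; cv2.imwrite("pics/crop1.png",o)
E
```

```text
counter z -0.0007292152053565733
cup 558 zmax 0.0588 pct98 [0.0354 0.0556 0.0573] bbox [ 0.607 -0.138  0.008] [ 0.674 -0.071  0.059]
   minrect [ 640.9 -105.2] [66.7 66.5] 41.7
   top pts 148 mean [ 0.6408 -0.1065  0.0552] mid [ 0.6404 -0.1047  0.0558]
bush 2535 zmax 0.0668 pct98 [0.012  0.0609 0.0633] bbox [ 0.402 -0.025  0.008] [0.56  0.137 0.067]
   minrect [485.2  73.1] [167.2 119.6] 67.8
   top pts 266 mean [0.4768 0.0497 0.0624] mid [0.4768 0.0517 0.0638]
stand 2638 zmax 0.1243 pct98 [0.0554 0.0673 0.109 ] bbox [ 0.398 -0.244  0.008] [ 0.538 -0.116  0.124]
   minrect [ 466.3 -181. ] [113.9 128.8] 80.2
   top pts 26 mean [ 0.4517 -0.1722  0.1215] mid [ 0.4513 -0.1722  0.1215]
cock 1144 zmax 0.0814 pct98 [0.0438 0.0748 0.0792] bbox [ 0.455 -0.364  0.008] [ 0.62  -0.239  0.081]
   minrect [ 539.3 -319.9] [123.7 142.6] 67.0
   top pts 96 mean [ 0.5235 -0.3153  0.078 ] mid [ 0.5169 -0.2905  0.0785]
tray 1040 zmax 0.0236 pct98 [0.0152 0.0186 0.0202] bbox [0.523 0.128 0.008] [0.69  0.342 0.024]
   minrect [606.8 234.8] [160.1 208.1] 2.3
   top pts 224 mean [0.6131 0.2341 0.0188] mid [
[... 358 characters left out ...]
[69.9 45. ] 47.2
   top pts 201 mean [ 0.6691 -0.2192  0.03  ] mid [ 0.6686 -0.2197  0.0315]
b1 262 zmax 0.074 pct98 [0.0511 0.069  0.0718] bbox [0.365 0.325 0.008] [0.4   0.356 0.074]
   minrect [382.9 340.3] [35.  31.3] 0.7
   top pts 33 mean [0.3823 0.3443 0.0704] mid [0.3826 0.3441 0.0711]
b2 234 zmax 0.0743 pct98 [0.0525 0.0694 0.0725] bbox [0.357 0.251 0.008] [0.392 0.281 0.074]
   minrect [374.8 265.9] [35.  28.8] 3.1
   top pts 29 mean [0.3737 0.2706 0.0708] mid [0.3738 0.2704 0.0714]
b3 211 zmax 0.0738 pct98 [0.0545 0.0703 0.0726] bbox [0.386 0.158 0.008] [0.423 0.189 0.074]
   minrect [404.8 173.4] [37.2 30.8] 0.3
   top pts 45 mean [0.4051 0.176  0.0704] mid [0.4056 0.1761 0.0708]
```

View pics/crop1.png

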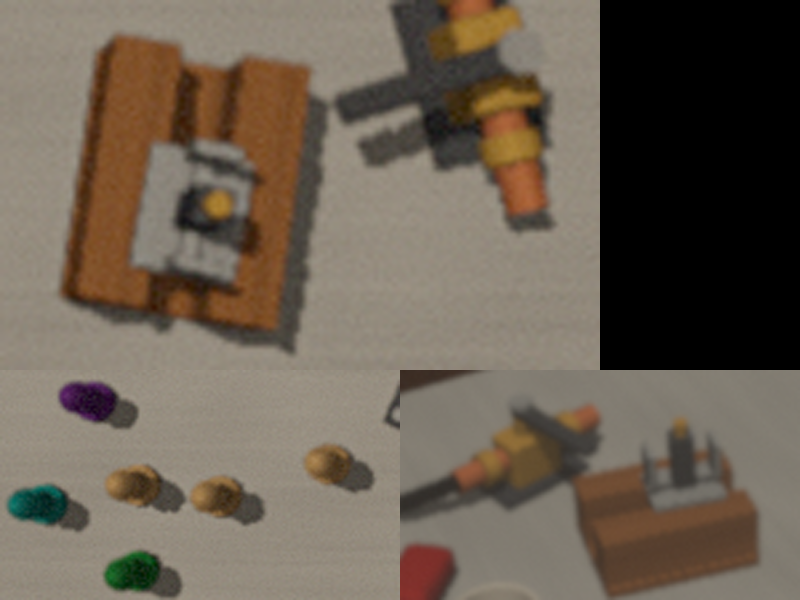

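The crop shows three beige bishops (lower left panel, beige heads at crop px (130,483), (215,495), (328,462)). The other three are coloured look-alikes. The gauge's trigger plates lie along the slot, its cap is at about top px (432,269), and the lever points toward the stand. Next I'll refine the fits with both cameras.

```bash
cat > m2.py <<'E'
from h import *
from scipy.optimize import least_squares
import sys
def circ(p):
    r=least_squares(lambda a:np.hypot(p[:,0]-a[0],p[:,1]-a[1])-a[2],[*p.mean(0)[:2],.02],loss="soft_l1",f_scale=.001).x; return r.round(4)
def near(W,x,y,r,z0,z1): 
    m=(np.hypot(W[...,0]-x,W[...,1]-y)<r)&(W[...,2]>z0)&(W[...,2]<z1); return W[m]
for n in("scene","top"):
    W=np.load(f"{n}0.npy"); I=cv2.imread(f"pics/{n}0.png").astype(int); print(n)
    sh=lambda p:p[:,:2]*1000
    p=near(W,.466,-.181,.09,.048,.064); r=cv2.minAreaRect(sh(p).astype(np.float32)); print(" stand",len(p),np.round(r[0],1),np.round(r[1],1),round(r[2],1))
    p=near(W,.4515,-.1722,.012,.112,.13); print(" cap",len(p),p.mean(0).round(4))
    p=near(W,.4515,-.1722,.055,.075,.108)
    if len(p): 
        u,s,v=np.linalg.svd(p[:,:2]-p[:,:2].mean(0)); print(" plates",len(p),p.mean(0).round(4),"ang",np.degrees(np.arctan2(v[0,1],v[0,0])).round(1))
    p=near(W,.477,.0505,.045,.057,.07); print(" bush",len(p),"mean",p.mean(0).round(4),"bbox mid",((p.max(0)+p.min(0))/2).round(4)); print("   minEnc",cv2.minEnclosingCircle(sh(p).astype(np.float32)))
    p=near(W,.6405,-.105,.045,.049,.064); print(" cup",len(p),p.mean(0).round(4),cv2.minEnclosingCircle(sh(p).astype(np.float32)), "circ",circ(p))
    p=near(W,.5,-.29,.11,.0655,.09); r=cv2.minAreaRect(sh(p).astype(np.float32)); print(" lever",len(p),np.round(r[0],1),np.round(r[1],1),round(r[2],1),p.min(0).round(3),p.max(0).round(3)); print(cv2.boxPoints(r).round(0).tolist())
    for k,(x,y) in dict(b1=(.3825,.344),b2=(.374,.2705),b3=(.405,.176),king=(.707,.05)).items():
        p=near(W,x,y,.035,.047,.062); q=near(W,x,y,.035,.062,.08);print(" ",k,len(p),circ(p),q.mean(0).round(4))
# bore hole by image: yellow ring in top, dark hole
T=cv2.imread("pics/top0.png"); hsv=cv2.cvtColor(T,cv2.COLOR_BGR2HSV)
m=((hsv[...,0]>15)&(hsv[...,0]<32)&(hsv[...,1]>110)&(hsv[...,2]>110)).astype(np.uint8); m[:230]=0;m[300:]=0;m[:,:300]=0;m[:,355:]=0
cs,h=cv2.findContours(m,cv2.RETR_CCOMP,cv2.CHAIN_APPROX_NONE)
c=shot("top")
for k,hh in zip(cs,h[0]):
    if len(k)>25: q=onplane(c,k.reshape(-1,2),.062); print("ring contour",len(k),"hole" if hh[3]>=0 else "outer",circ(q),cv2.fitEllipse(k)[0])
E
python3 m2.py
```

```text
scene
 stand 1130 [ 466.3 -183.3] [123.2 130.8] 79.8
 cap 26 [ 0.4527 -0.1688  0.1176]
 plates 220 [ 0.4528 -0.1663  0.0916] ang 167.4
 bush 436 mean [0.4769 0.0536 0.0613] bbox mid [0.4754 0.0518 0.0613]
   minEnc ((477.0027160644531, 51.64093017578125), 33.6923713684082)
 cup 230 [ 0.6414 -0.1051  0.0536] ((642.1508178710938, -104.4374771118164), 35.99248123168945) circ [ 0.6415 -0.1031  0.0312]
 lever 219 [ 508.8 -259.6] [ 21.6 163.4] 15.9 [ 0.479 -0.338  0.066] [ 0.538 -0.183  0.088]
[[476.0, -184.0], [521.0, -341.0], [542.0, -335.0], [497.0, -178.0]]
  b1 122 [0.3824 0.3453 0.0127] [0.3857 0.3473 0.0676]
  b2 116 [0.3734 0.2716 0.0132] [0.3767 0.2744 0.0672]
  b3 102 [0.4028 0.1761 0.0131] [0.406  0.1792 0.0677]
  king 103 [0.7074 0.0507 0.0167] [0.7107 0.0633 0.0711]
top
 stand 1831 [ 467.4 -174. ] [ 97.7 129. ] 80.5
 cap 32 [ 0.4514 -0.1713  0.1204]
 plates 145 [ 0.4505 -0.1697  0.0949] ang 169.1
 bush 454 mean [0.4764 0.0516 0.0612] bbox mid [0.476  0.0506 0.062 ]
   minEnc ((476.3125915527344, 51.11344909667969), 31.768495559692383)
 cup 184 [ 0.6429 -0.1069  0.0544] ((640.5563354492188, -104.85459899902344), 34.18710708618164) circ [ 0.6403 -0.1048  0.0316]
 lever 335 [ 506.8 -259.9] [ 20.8 165.3] 16.9 [ 0.474 -0.339  0.067] [ 0.538 -0.183  0.088]
[[473.0, -184.0], [521.0, -342.0], [541.0, -336.0], [493.0, -178.0]]
  b1 60 [0.383  0.3448 0.0132] [0.3829 0.3434 0.0675]
  b2 63 [0.3739 0.27   0.0129] [0.3737 0.269  0.0677]
  b3 54 [0.4045 0.1761 0.013 ] [0.4043 0.1752 0.0678]
  king 26 [0.7076 0.0499 0.017 ] [0.6944 0.0486 0.0702]
ring contour 80 outer [0.4752 0.0511 0.031 ] (325.7718200683594, 259.1962890625)
ring contour 43 hole [0.4751 0.0511 0.0173] (325.7962646484375, 259.1905517578125)
```

```bash
cat > go.py <<'E'
import sys; from h import *
from scipy.spatial.transform import Rotation as Ro
x,y,z,th=map(float,sys.argv[1:5]); o=robot.get_obs(); R=Ro.from_quat(o["tool_rot"]).as_matrix()
t=np.degrees(np.arctan2(R[1,0],R[0,0])); d=R.T@(np.array([x,y,z])-o["position"])*100
tw=(t-th+180)%360-180; print("pos",np.round(o["position"],4),"th",t.round(2),"q6",np.degrees(o["q"][5]).round(0),"| shift cm",d.round(2),"twist",tw.round(2),"t",o["time"],"F",np.round(o["ft_force"],1),"w",round(o["grip_width"],4),"gf",o["grip_force"])
E
python3 -m pendant '[{"jaw":1,"linear":[0,0,0],"twist":-7},{"jaw":1,"linear":[0,0,0],"twist":-7},{"jaw":1,"linear":[0,0,0],"twist":-7},{"jaw":1,"linear":[0,0,0],"twist":-7},{"jaw":1,"linear":[0,0,0],"twist":-7},{"jaw":1,"linear":[0,0,0],"twist":-7},{"jaw":1,"linear":[0,0,0],"twist":-7},{"jaw":1,"linear":[0,0,0],"twist":-6},{"jaw":1,"linear":[0,0,0],"twist":0}]' 20
python3 go.py 0.4515 -0.171 0.16 80
```

```text
time: 0.9
position: [0.2655, -0.5655, 0.2391]
tool_rot: [0.765, 0.644, 0.0, -0.0]
ft_force: [0.3, 0.7, -0.5]
grip_width: 0.0869
grip_force: 0.0
pos [ 0.2655 -0.5655  0.2391] th 80.24 q6 -65.0 | shift cm [42.02 11.65  7.94] twist 0.24 t 0.9 F [ 0.3  0.7 -0.5] w 0.0869 gf 0.0
```

```bash
python3 -m pendant '[{"jaw":1,"linear":[3.5,0.97,0.4],"twist":0},{"jaw":1,"linear":[3.5,0.97,0.4],"twist":0},{"jaw":1,"linear":[3.5,0.97,0.4],"twist":0},{"jaw":1,"linear":[3.5,0.97,0.4],"twist":0},{"jaw":1,"linear":[3.5,0.97,0.4],"twist":0},{"jaw":1,"linear":[3.5,0.97,0.4],"twist":0},{"jaw":1,"linear":[3.5,0.97,0.4],"twist":0},{"jaw":1,"linear":[3.5,0.97,0.4],"twist":0},{"jaw":1,"linear":[3.5,0.97,0.4],"twist":0},{"jaw":1,"linear":[3.5,0.97,0.4],"twist":0},{"jaw":1,"linear":[3.5,0.97,0.4],"twist":0},{"jaw":1,"linear":[3.5,0.97,0.4],"twist":0.24}]' 20
python3 go.py 0.4515 -0.171 0.086 80
```

```text
time: 1.9
position: [0.4527, -0.1703, 0.1914]
tool_rot: [0.768, 0.641, 0.0, 0.0]
ft_force: [-0.1, 0.0, 0.4]
grip_width: 0.0871
grip_force: 0.0
pos [ 0.4527 -0.1703  0.1914] th 79.7 q6 -24.0 | shift cm [-0.09 -0.1  10.54] twist -0.3 t 1.9 F [-0.1  0.   0.4] w 0.0871 gf 0.0
```

```bash
python3 -m pendant '[{"jaw":1,"linear":[-0.1,-0.1,2],"twist":-0.3},{"jaw":1,"linear":[0,0,2],"twist":0},{"jaw":1,"linear":[0,0,2],"twist":0},{"jaw":1,"linear":[0,0,2],"twist":0},{"jaw":1,"linear":[0,0,1.5],"twist":0},{"jaw":1,"linear":[0,0,1],"twist":0},{"jaw":1,"linear":[0,0,0],"twist":0}]' 20
python3 go.py 0.4515 -0.171 0.086 80
python3 - <<'E'
from h import *
c=shot("scene"); cv2.imwrite("pics/s1.png",cv2.resize(c["color"][120:240,220:380],(800,600),interpolation=2))
E
```

```text
time: 2.48
position: [0.4499, -0.172, 0.0847]
tool_rot: [0.766, 0.643, -0.001, -0.002]
ft_force: [0.3, 1.2, 0.6]
grip_width: 0.0871
grip_force: 0.0
pos [ 0.4499 -0.172   0.0847] th 80.05 q6 -24.0 | shift cm [ 0.13  0.14 -0.13] twist 0.05 t 2.4833 F [0.3 1.2 0.6] w 0.0871 gf 0.0
```

View pics/s1.png

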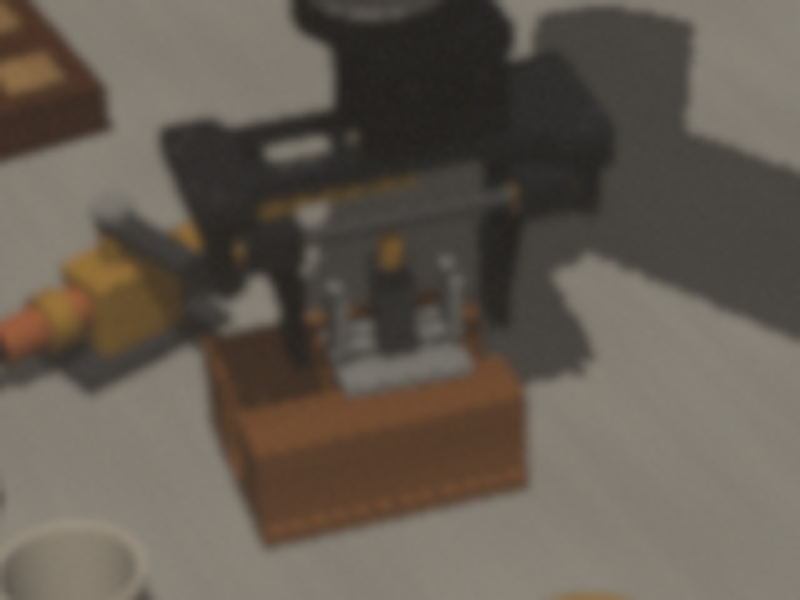

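The fingers (crop (295,300) and (495,270)) straddle the two trigger plates (340,320) and (455,300), so I'll pinch.

```bash
python3 -m pendant '[{"jaw":0.3,"linear":[0.1,0.1,-0.1],"twist":0},{"jaw":0.3,"linear":[0,0,0],"twist":0},{"jaw":0.3,"linear":[0,0,0],"twist":0},{"jaw":0.3,"linear":[0,0,0],"twist":0},{"jaw":0.3,"linear":[0,0,0],"twist":0},{"jaw":0.3,"linear":[0,0,0],"twist":0},{"jaw":0.3,"linear":[0,0,0],"twist":0},{"jaw":0.3,"linear":[0,0,0],"twist":0}]' 25
python3 go.py 0.4515 -0.171 0.15 80
```

```text
time: 3.2
position: [0.452, -0.1719, 0.0879]
tool_rot: [0.765, 0.644, -0.0, 0.0]
ft_force: [-2.4, 0.5, 12.0]
grip_width: 0.0416
grip_force: 15.9
pos [ 0.452  -0.1719  0.0879] th 80.21 q6 -24.0 | shift cm [ 0.08 -0.07 -6.21] twist 0.21 t 3.2 F [-2.4  0.5 12. ] w 0.0416 gf 15.882915195543319
```

```bash
python3 -m pendant '[{"jaw":0.3,"linear":[0,0,0],"twist":0},{"jaw":0.3,"linear":[0,0,0],"twist":0},{"jaw":0.3,"linear":[0,0,-0.5],"twist":0},{"jaw":0.3,"linear":[0,0,-1],"twist":0},{"jaw":0.3,"linear":[0,0,-1],"twist":0},{"jaw":0.3,"linear":[0,0,-2],"twist":0},{"jaw":0.3,"linear":[0,0,-1.7],"twist":0},{"jaw":0.3,"linear":[0,0,0],"twist":0},{"jaw":0.3,"linear":[0,0,0],"twist":0}]' 30
python3 go.py 0.6405 -0.1045 0.15 80
python3 - <<'E'
from h import *
c=shot("scene"); cv2.imwrite("pics/s2.png",cv2.resize(c["color"][90:240,200:400],(800,600),interpolation=2))
E
```

```text
time: 3.95
position: [0.4525, -0.172, 0.1498]
tool_rot: [0.765, 0.644, 0.0, 0.001]
ft_force: [-1.0, -0.6, -3.3]
grip_width: 0.0405
grip_force: 30.0
pos [ 0.4525 -0.172   0.1498] th 80.2 q6 -24.0 | shift cm [9.860e+00 1.737e+01 1.000e-02] twist 0.2 t 3.95 F [-1.  -0.6 -3.3] w 0.0405 gf 29.9991264694836
```

View pics/s2.png

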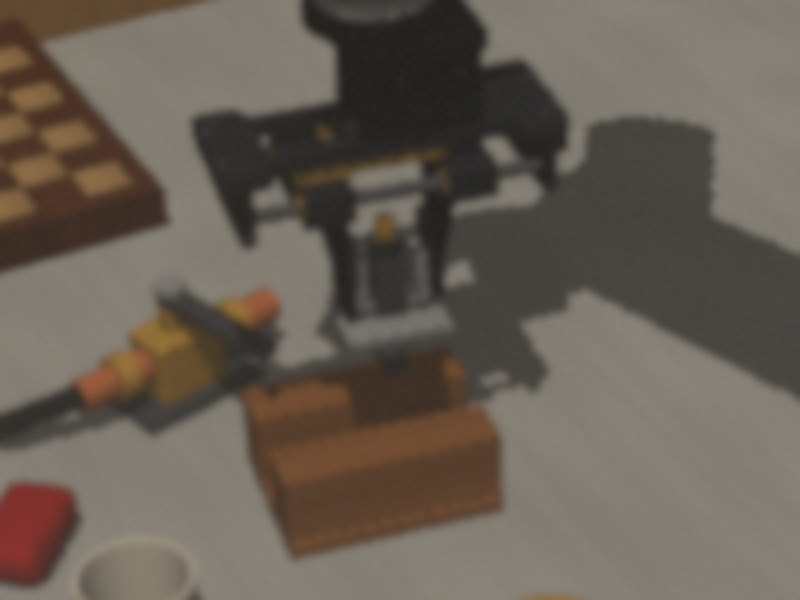

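The gauge is lifted: its flange is at crop (395,325) and the stem is clear of the slot. Now over to the cup.

```bash
python3 -m pendant '[{"jaw":0.3,"linear":[0.6,1,0],"twist":0},{"jaw":0.3,"linear":[1.3,2.3,0],"twist":0},{"jaw":0.3,"linear":[1.3,2.3,0],"twist":0},{"jaw":0.3,"linear":[1.3,2.3,0],"twist":0},{"jaw":0.3,"linear":[1.3,2.3,0],"twist":0},{"jaw":0.3,"linear":[1.3,2.3,0],"twist":0},{"jaw":0.3,"linear":[1.3,2.3,0],"twist":0},{"jaw":0.3,"linear":[1.4,2.5,0],"twist":0},{"jaw":0.3,"linear":[0,0,0],"twist":0},{"jaw":0.3,"linear":[0,0,0],"twist":0}]' 30
python3 go.py 0.6405 -0.1045 0.0985 80
python3 - <<'E'
from h import *
c=shot("scene"); cv2.imwrite("pics/s3.png",cv2.resize(c["color"][140:290,150:350],(800,600),interpolation=2))
W=cloud(c); m=(np.hypot(W[...,0]-.6405,W[...,1]+.1045)<.036)&(W[...,2]>.06)&(W[...,2]<.13); print(np.histogram(W[m][:,2],bins=np.arange(.06,.131,.005)))
q=W[(np.hypot(W[...,0]-.6405,W[...,1]+.1045)<.05)&(W[...,2]>.05)];
E
```

```text
time: 4.83
position: [0.6403, -0.1033, 0.1475]
tool_rot: [0.764, 0.645, -0.0, -0.001]
ft_force: [-0.5, -0.5, -2.9]
grip_width: 0.0409
grip_force: 30.0
pos [ 0.6403 -0.1033  0.1475] th 80.32 q6 -9.0 | shift cm [-0.12  0.05  4.9 ] twist 0.32 t 4.8333 F [-0.5 -0.5 -2.9] w 0.0409 gf 29.99910560552962
(array([  0,   0,   0,   0,  17,  21,  26,   9,   2,   0,   3, 109, 169,
        49]), array([0.06 , 0.065, 0.07 , 0.075, 0.08 , 0.085, 0.09 , 0.095, 0.1  ,
       0.105, 0.11 , 0.115, 0.12 , 0.125, 0.13 ]))
```

View pics/s3.png

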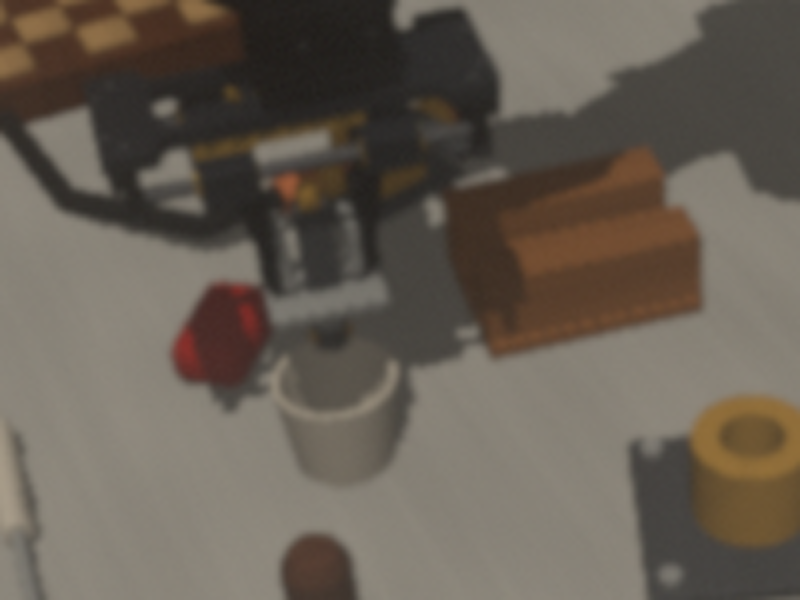

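Stem is centred over the cup mouth (crop (335,340) over rim (335,380)). Now dip.

```bash
python3 -m pendant '[{"jaw":0.3,"linear":[-0.1,0,1],"twist":0},{"jaw":0.3,"linear":[0,0,1.2],"twist":0},{"jaw":0.3,"linear":[0,0,1.2],"twist":0},{"jaw":0.3,"linear":[0,0,1],"twist":0},{"jaw":0.3,"linear":[0,0,0.7],"twist":0},{"jaw":0.3,"linear":[0,0,0],"twist":0},{"jaw":0.3,"linear":[0,0,0],"twist":0},{"jaw":0.3,"linear":[0,0,0],"twist":0},{"jaw":0.3,"linear":[0,0,0],"twist":0},{"jaw":0.3,"linear":[0,0,0],"twist":0}]' 30
python3 go.py 0.6405 -0.1045 0.0985 80
python3 - <<'E'
from h import *
c=shot("scene"); cv2.imwrite("pics/s4.png",cv2.resize(c["color"][170:290,150:310],(800,600),interpolation=2))
E
```

```text
time: 5.72
position: [0.6397, -0.1059, 0.0994]
tool_rot: [0.765, 0.644, 0.0, 0.001]
ft_force: [0.2, -0.0, -2.7]
grip_width: 0.0406
grip_force: 30.0
pos [ 0.6397 -0.1059  0.0994] th 80.2 q6 -9.0 | shift cm [0.15 0.06 0.09] twist 0.2 t 5.7167 F [ 0.2 -0.  -2.7] w 0.0406 gf 29.999138525454327
```

View pics/s4.png

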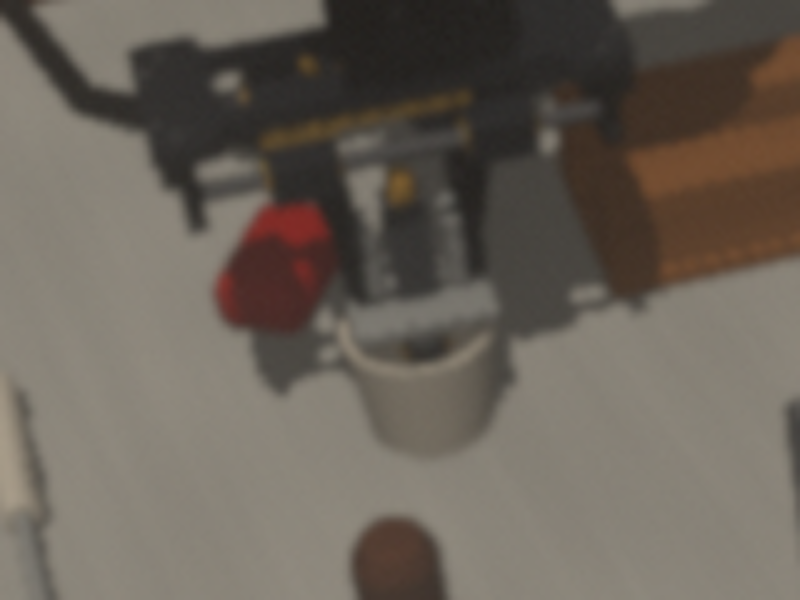

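The head is inside the cup and the flange is just above the rim (crop (420,320)). I'll go 2 mm deeper for margin, hold, then lift out and carry it to the bushing.

```bash
python3 -m pendant '[{"jaw":0.3,"linear":[0,0,0.2],"twist":0},{"jaw":0.3,"linear":[0,0,0],"twist":0},{"jaw":0.3,"linear":[0,0,0],"twist":0},{"jaw":0.3,"linear":[0,0,0],"twist":0},{"jaw":0.3,"linear":[0,0,-0.8],"twist":0},{"jaw":0.3,"linear":[0,0,-1.5],"twist":0},{"jaw":0.3,"linear":[0,0,-1.5],"twist":0},{"jaw":0.3,"linear":[0,0,-1.5],"twist":0},{"jaw":0.3,"linear":[0,0,-0.7],"twist":0},{"jaw":0.3,"linear":[0,0,0],"twist":0}]' 30
python3 go.py 0.4757 0.0513 0.155 80
```

```text
time: 6.6
position: [0.6406, -0.1062, 0.1592]
tool_rot: [0.765, 0.644, 0.001, 0.002]
ft_force: [-0.4, -0.0, -2.2]
grip_width: 0.0407
grip_force: 30.0
pos [ 0.6406 -0.1062  0.1592] th 80.2 q6 -9.0 | shift cm [ 12.71 -18.93   0.31] twist 0.2 t 6.6 F [-0.4 -0.  -2.2] w 0.0407 gf 29.999242125777528
```

```bash
python3 -m pendant '[{"jaw":0.3,"linear":[0.7,-1,0],"twist":0},{"jaw":0.3,"linear":[1.5,-2.3,0],"twist":0},{"jaw":0.3,"linear":[1.5,-2.3,0],"twist":0},{"jaw":0.3,"linear":[1.5,-2.3,0],"twist":0},{"jaw":0.3,"linear":[1.5,-2.3,0],"twist":0},{"jaw":0.3,"linear":[1.5,-2.3,0],"twist":0},{"jaw":0.3,"linear":[1.5,-2.3,0],"twist":0},{"jaw":0.3,"linear":[1.5,-2.3,0],"twist":0},{"jaw":0.3,"linear":[1.5,-1.8,0],"twist":0},{"jaw":0.3,"linear":[0,0,0],"twist":0},{"jaw":0.3,"linear":[0,0,0],"twist":0}]' 30
python3 go.py 0.4757 0.0513 0.12 80
python3 - <<'E'
from h import *
c=shot("scene"); cv2.imwrite("pics/s5.png",cv2.resize(c["color"][180:300,260:420],(800,600),interpolation=2))
E
```

```text
time: 7.52
position: [0.4732, 0.0525, 0.1563]
tool_rot: [0.764, 0.645, -0.0, -0.0]
ft_force: [1.1, -0.4, -2.5]
grip_width: 0.0402
grip_force: 30.0
pos [0.4732 0.0525 0.1563] th 80.32 q6 3.0 | shift cm [-0.07  0.27  3.63] twist 0.32 t 7.5167 F [ 1.1 -0.4 -2.5] w 0.0402 gf 29.999298183247447
```

View pics/s5.png

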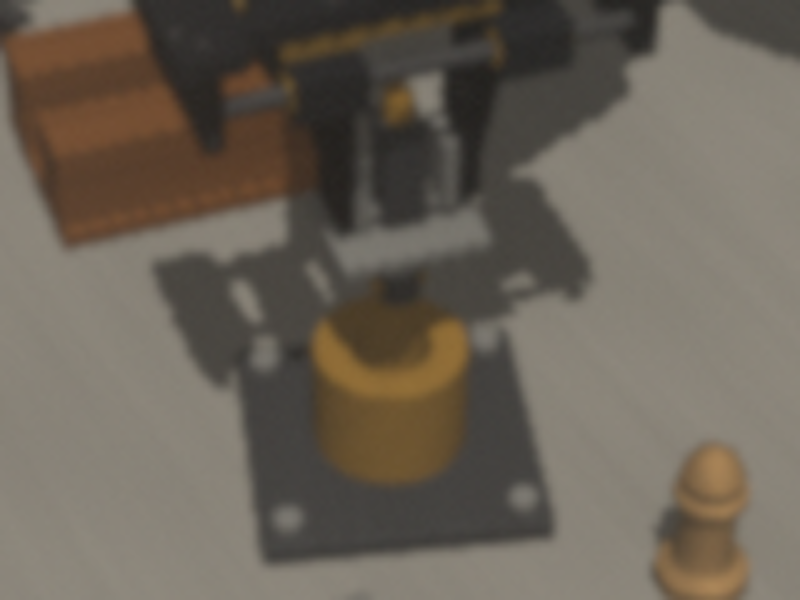

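```bash
cat > avg.py <<'E'
from h import *
P=[]
for i in range(8): c=shot("scene"); P.append(robot.get_obs()["position"])
print("TCP avg",np.mean(P,0).round(4),"sd",np.std(P,0).round(4))
E
python3 - <<'E'
from avg import *
def yel(I,box):
    h=cv2.cvtColor(I,cv2.COLOR_BGR2HSV); m=((h[...,0]>12)&(h[...,0]<32)&(h[...,1]>110)&(h[...,2]>70)).astype(np.uint8)
    x0,y0,x1,y1=box; k=np.zeros_like(m); k[y0:y1,x0:x1]=m[y0:y1,x0:x1]; return k
I0=cv2.imread("pics/scene0.png")
def cap(I,box,z):
    k=yel(I,box); v,u=np.nonzero(k); print("px",u.mean().round(2),v.mean().round(2),len(u),u.min(),u.max(),v.min(),v.max()); return onplane(c,[[u.mean(),v.mean()]],z)[0]
z=np.mean(P,0)[2]-.0315+.066-.004
print("cap0",cap(I0,(290,163,308,182),.118)); print("cap now",cap(c["color"],(332,192,346,208),z))
k=yel(I0,(315,235,362,285)); cs,h=cv2.findContours(k,cv2.RETR_CCOMP,cv2.CHAIN_APPROX_NONE)
from scipy.optimize import least_squares
for q,hh in zip(cs,h[0]):
    if len(q)>20: e=onplane(c,q.reshape(-1,2),.062); print("hole" if hh[3]>=0 else "outer",len(q),least_squares(lambda a:np.hypot(e[:,0]-a[0],e[:,1]-a[1])-a[2],[*e.mean(0)[:2],.017],loss="soft_l1",f_scale=.001).x.round(4))
W=cloud(c); m=(np.hypot(W[...,0]-.475,W[...,1]-.052)<.04)&(W[...,2]>.07)&(W[...,2]<.15); print(np.histogram(W[m][:,2],bins=np.arange(.07,.151,.005)))
E
```

```text
TCP avg [0.4755 0.051  0.1565] sd [0.0004 0.0001 0.0001]
px 298.64 170.77 22 296 306 167 180
cap0 [ 0.45267837 -0.16124807  0.118     ]
px 338.0 200.39 31 336 340 197 203
cap now [0.4778342 0.0567472 0.1870314]
outer 102 [0.4872 0.0722 0.0443]
(array([  0,   0,   0,   2,  19,  19,  26,   4,   0,   0,  14, 196, 124,
        43,  69,  66]), array([0.07 , 0.075, 0.08 , 0.085, 0.09 , 0.095, 0.1  , 0.105, 0.11 ,
       0.115, 0.12 , 0.125, 0.13 , 0.135, 0.14 , 0.145, 0.15 ]))
```

The tool settles at the bore centre within 1 mm, so I'll lower it into the bore.

```bash
python3 -m pendant '[{"jaw":0.3,"linear":[0,0,1],"twist":0},{"jaw":0.3,"linear":[0,0,1],"twist":0},{"jaw":0.3,"linear":[0,0,0.5],"twist":0},{"jaw":0.3,"linear":[0,0,0.7],"twist":0},{"jaw":0.3,"linear":[0,0,0.8],"twist":0},{"jaw":0.3,"linear":[0,0,0.8],"twist":0},{"jaw":0.3,"linear":[0,0,0.7],"twist":0},{"jaw":0.3,"linear":[0,0,0.3],"twist":0},{"jaw":0.3,"linear":[0,0,0],"twist":0},{"jaw":0.3,"linear":[0,0,0],"twist":0}]' 30
python3 avg.py; python3 go.py 0.4757 0.0513 0.0935 80
```

```text
time: 8.8
position: [0.4745, 0.0516, 0.0983]
tool_rot: [0.765, 0.644, -0.0, -0.0]
ft_force: [0.3, 0.3, -2.6]
grip_width: 0.0407
grip_force: 30.0
TCP avg [0.4747 0.0516 0.0988] sd [0.0001 0.     0.0001]
pos [0.4746 0.0516 0.0988] th 80.2 q6 3.0 | shift cm [-0.01  0.11  0.53] twist 0.2 t 9.2 F [ 0.4  0.4 -3. ] w 0.0408 gf 29.998942256206647
```

```bash
python3 -m pendant '[{"jaw":0.3,"linear":[0,0.1,0.2],"twist":0},{"jaw":0.3,"linear":[0,0,0.1],"twist":0},{"jaw":0.3,"linear":[0,0,0.1],"twist":0},{"jaw":0.3,"linear":[0,0,0],"twist":0}]' 30;  python3 -m pendant '[{"jaw":0.3,"linear":[0,0,0.1],"twist":0},{"jaw":0.3,"linear":[0,0,0.0],"twist":0}]' 30;python3 -m pendant '[{"jaw":0.3,"linear":[0,0,0.1],"twist":0},{"jaw":0.3,"linear":[0,0,0],"twist":0}]' 30
```

```text
time: 9.53
position: [0.4756, 0.0514, 0.0944]
tool_rot: [0.765, 0.644, 0.0, 0.0]
ft_force: [-0.4, -0.3, -2.5]
grip_width: 0.0407
grip_force: 30.0
time: 9.7
position: [0.4756, 0.0514, 0.0942]
tool_rot: [0.765, 0.644, 0.0, 0.0]
ft_force: [-0.7, 1.0, 4.7]
grip_width: 0.0413
grip_force: 30.0
time: 9.87
position: [0.4756, 0.0514, 0.0941]
tool_rot: [0.765, 0.644, 0.0, 0.0]
ft_force: [-2.8, -0.4, 12.8]
grip_width: 0.0412
grip_force: 30.0
```

Seated. Release the triggers.

```bash
python3 -m pendant '[{"jaw":0.3,"linear":[0,0,-0.1],"twist":0},{"jaw":1,"linear":[0,0,0],"twist":0},{"jaw":1,"linear":[0,0,0],"twist":0},{"jaw":1,"linear":[0,0,0],"twist":0},{"jaw":1,"linear":[0,0,0],"twist":0},{"jaw":1,"linear":[0,0,0],"twist":0},{"jaw":1,"linear":[0,0,0],"twist":0},{"jaw":1,"linear":[0,0,0],"twist":0},{"jaw":1,"linear":[0,0,0],"twist":0}]' 30
python3 - <<'E'
from h import *
c=shot("scene"); cv2.imwrite("pics/s6.png",cv2.resize(c["color"][180:300,260:420],(800,600),interpolation=2))
E
```

```text
time: 10.62
position: [0.4755, 0.0514, 0.0934]
tool_rot: [0.765, 0.644, -0.0, -0.0]
ft_force: [-0.8, -0.4, -0.7]
grip_width: 0.0838
grip_force: 0.0
```

View pics/s6.png

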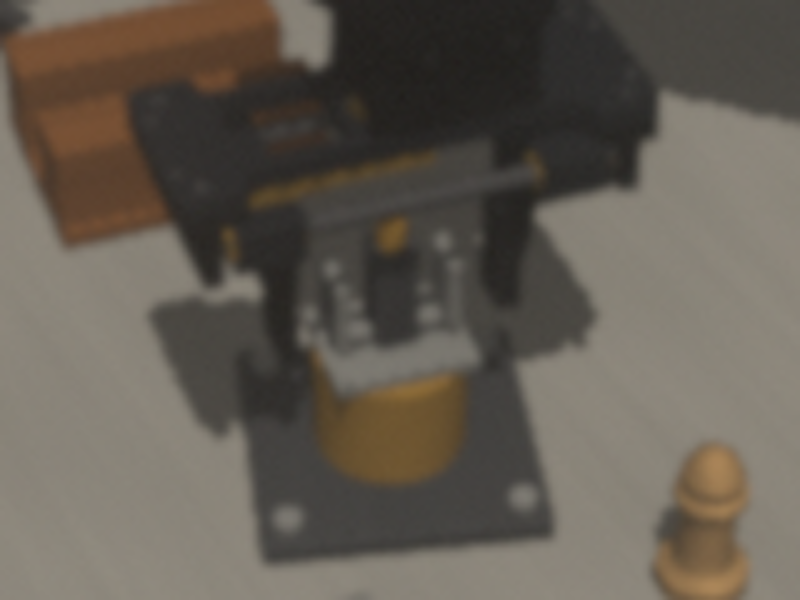

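Flange rests on the bushing (crop (400,360)) and the plates have sprung out. I'll raise, shut the fingers and press the cap.

```bash
python3 -m pendant '[{"jaw":1,"linear":[0,0,-1],"twist":0},{"jaw":1,"linear":[0,0,-2],"twist":0},{"jaw":1,"linear":[0,0,-2.3],"twist":0},{"jaw":1,"linear":[0,0,-2.3],"twist":0},{"jaw":0,"linear":[0,0,0],"twist":0},{"jaw":0,"linear":[0,0,0],"twist":0},{"jaw":0,"linear":[0,0,0],"twist":0},{"jaw":0,"linear":[0,0,0],"twist":0},{"jaw":0,"linear":[0,0,0],"twist":0},{"jaw":0,"linear":[0,0,0],"twist":0},{"jaw":0,"linear":[0,0,0],"twist":0},{"jaw":0,"linear":[0,0,0],"twist":0}]' 20
python3 avg.py; python3 go.py 0.4757 0.0513 0.147 80
python3 - <<'E'
from h import *
c=shot("scene"); cv2.imwrite("pics/s7.png",cv2.resize(c["color"][165:285,260:420],(800,600),interpolation=2))
E
```

```text
time: 11.67
position: [0.4753, 0.0514, 0.1691]
tool_rot: [0.765, 0.644, -0.0, -0.0]
ft_force: [-0.3, 0.3, 0.6]
grip_width: 0.0413
grip_force: 0.0
TCP avg [0.4754 0.0514 0.1695] sd [0.0001 0.     0.0001]
pos [0.4755 0.0514 0.1696] th 80.2 q6 3.0 | shift cm [-0.01  0.02  2.26] twist 0.2 t 12.0667 F [-0.2 -0.6  0.7] w 0.0094 gf 0.0
```

View pics/s7.png

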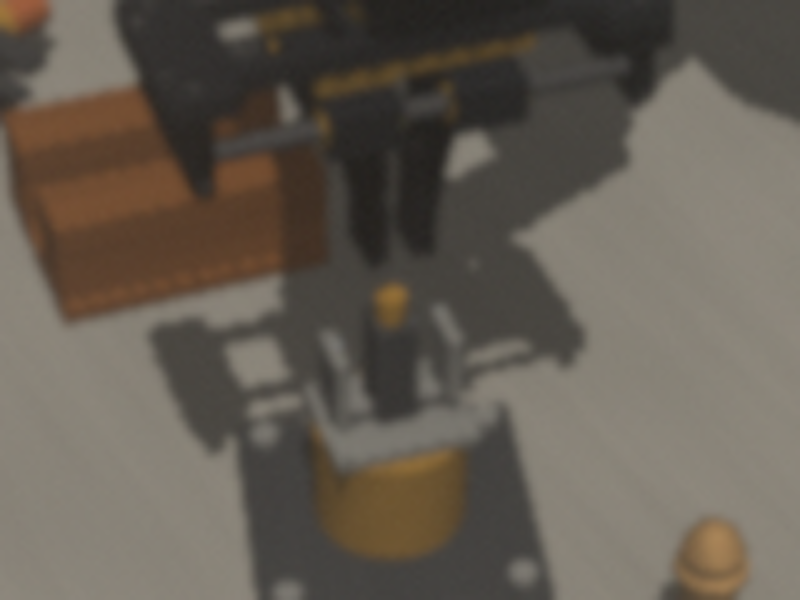

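The cap (crop (392,300)) is right under the closing fingers, so I'll lower and press in small steps.

```bash
python3 -m pendant '[{"jaw":0,"linear":[0,0,0],"twist":0},{"jaw":0,"linear":[0,0,0],"twist":0},{"jaw":0,"linear":[0,0,1],"twist":0},{"jaw":0,"linear":[0,0,0.8],"twist":0},{"jaw":0,"linear":[0,0,0.4],"twist":0},{"jaw":0,"linear":[0,0,0.3],"twist":0},{"jaw":0,"linear":[0,0,0.2],"twist":0},{"jaw":0,"linear":[0,0,0],"twist":0}]' 20
python3 -m pendant '[{"jaw":0,"linear":[0,0,0.2],"twist":0},{"jaw":0,"linear":[0,0,0],"twist":0}]' 20
python3 -m pendant '[{"jaw":0,"linear":[0,0,0.1],"twist":0},{"jaw":0,"linear":[0,0,0],"twist":0}]' 20
python3 -m pendant '[{"jaw":0,"linear":[0,0,0.1],"twist":0},{"jaw":0,"linear":[0,0,0],"twist":0}]' 20
```

```text
time: 12.78
position: [0.4752, 0.0514, 0.1422]
tool_rot: [0.765, 0.644, -0.0, -0.0]
ft_force: [-0.0, 0.5, 0.0]
grip_width: 0.0009
grip_force: 0.0
time: 12.95
position: [0.4756, 0.0514, 0.1406]
tool_rot: [0.765, 0.644, 0.0, 0.0]
ft_force: [-0.9, 1.1, -0.5]
grip_width: 0.0002
grip_force: 0.0
time: 13.12
position: [0.4758, 0.0514, 0.1403]
tool_rot: [0.765, 0.644, 0.0, 0.0]
ft_force: [-1.6, -0.5, 6.7]
grip_width: 0.0001
grip_force: 3.2
time: 13.28
position: [0.476, 0.0514, 0.1402]
tool_rot: [0.765, 0.644, 0.001, 0.001]
ft_force: [-3.0, 0.5, 13.7]
grip_width: 0.0003
grip_force: 6.9
```

Firm stop at tip height 123 mm, so the cap is fully down. Now I'll rise, turn a quarter and open to grip the post.

```bash
python3 -m pendant '[{"jaw":0,"linear":[0,0,0],"twist":0},{"jaw":0,"linear":[0,0,-1],"twist":0},{"jaw":0,"linear":[0,0,-2.5],"twist":0},{"jaw":0.8,"linear":[0,0,0],"twist":7},{"jaw":0.8,"linear":[0,0,0],"twist":7},{"jaw":0.8,"linear":[0,0,0],"twist":7},{"jaw":0.8,"linear":[0,0,0],"twist":7},{"jaw":0.8,"linear":[0,0,0],"twist":7},{"jaw":0.8,"linear":[0,0,0],"twist":7},{"jaw":0.8,"linear":[0,0,0],"twist":7},{"jaw":0.8,"linear":[0,0,0],"twist":7}]' 20
python3 -m pendant '[{"jaw":0.8,"linear":[0,0,0],"twist":7},{"jaw":0.8,"linear":[0,0,0],"twist":7},{"jaw":0.8,"linear":[0,0,0],"twist":7},{"jaw":0.8,"linear":[0,0,0],"twist":7},{"jaw":0.8,"linear":[0,0,0],"twist":6.2},{"jaw":0.8,"linear":[0,0,0],"twist":0},{"jaw":0.8,"linear":[0,0,0],"twist":0}]' 20
python3 avg.py; python3 go.py 0.4757 0.0513 0.097 -10
python3 - <<'E'
from h import *
c=shot("scene"); cv2.imwrite("pics/s8.png",cv2.resize(c["color"][165:285,260:420],(800,600),interpolation=2))
W=cloud(c);q=W[(np.hypot(W[...,0]-.4757,W[...,1]-.0513)<.012)&(W[...,2]>.112)&(W[...,2]<.14)]; print("cap",len(q),q.mean(0),q[:,2].max())
E
```

```text
time: 14.2
position: [0.4757, 0.0514, 0.1736]
tool_rot: [0.978, 0.207, 0.0, 0.0]
ft_force: [-0.3, 0.1, -0.9]
grip_width: 0.0456
grip_force: 0.0
time: 14.78
position: [0.4756, 0.0514, 0.1736]
tool_rot: [0.996, -0.086, 0.0, -0.0]
ft_force: [-0.5, -0.8, -0.1]
grip_width: 0.0693
grip_force: 0.0
TCP avg [0.4755 0.0514 0.1736] sd [0. 0. 0.]
pos [0.4755 0.0514 0.1736] th -9.97 q6 93.0 | shift cm [0.02 0.01 7.66] twist 0.03 t 15.1833 F [-0.3 -0.4  0.9] w 0.0695 gf 0.0
cap 69 [0.47779145 0.05449461 0.11744782] 0.12511604435984186
```

View pics/s8.png

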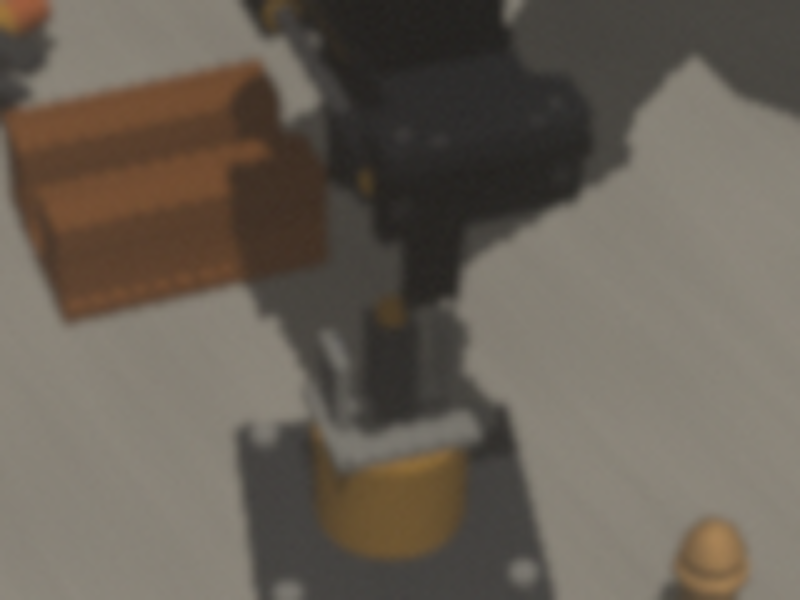

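The cap is down (crop (392,312)). I'll lower over the post and grip it along gauge y.

```bash
python3 -m pendant '[{"jaw":0.8,"linear":[0,0,2],"twist":0},{"jaw":0.8,"linear":[0,0,2],"twist":0},{"jaw":0.8,"linear":[0,0,2],"twist":0},{"jaw":0.8,"linear":[0,0,1.6],"twist":0},{"jaw":0.1,"linear":[0,0,0],"twist":0},{"jaw":0.1,"linear":[0,0,0],"twist":0},{"jaw":0.1,"linear":[0,0,0],"twist":0},{"jaw":0.1,"linear":[0,0,0],"twist":0},{"jaw":0.1,"linear":[0,0,0],"twist":0},{"jaw":0.1,"linear":[0,0,0],"twist":0},{"jaw":0.1,"linear":[0,0,0],"twist":0},{"jaw":0.1,"linear":[0,0,0],"twist":0}]' 30
python3 -m pendant '[{"jaw":0.1,"linear":[0,0,0],"twist":0},{"jaw":0.1,"linear":[0,0,0],"twist":0},{"jaw":0.1,"linear":[0,0,0],"twist":0}]' 30
python3 avg.py; python3 go.py 0.4757 0.0513 0.15 -10
```

```text
time: 16.23
position: [0.4757, 0.0514, 0.098]
tool_rot: [0.996, -0.087, 0.0, 0.0]
ft_force: [-0.3, 0.0, 0.3]
grip_width: 0.0242
grip_force: 0.0
time: 16.48
position: [0.4756, 0.0512, 0.0978]
tool_rot: [0.996, -0.087, 0.0, 0.0]
ft_force: [-0.8, -1.6, 3.7]
grip_width: 0.0178
grip_force: 29.8
TCP avg [0.4756 0.0512 0.0978] sd [0. 0. 0.]
pos [0.4756 0.0513 0.0978] th -9.99 q6 93.0 | shift cm [ 0.01 -0.   -5.22] twist 0.01 t 16.8833 F [-0.8 -1.9  4.7] w 0.0178 gf 29.79239485692233
```

```bash
python3 -m pendant '[{"jaw":0.1,"linear":[0,0,-0.5],"twist":0},{"jaw":0.1,"linear":[0,0,-0.8],"twist":0},{"jaw":0.1,"linear":[0,0,-1],"twist":0},{"jaw":0.1,"linear":[0,0,-1],"twist":0},{"jaw":0.1,"linear":[0,0,-1.2],"twist":0},{"jaw":0.1,"linear":[0,0,-1.5],"twist":0},{"jaw":0.1,"linear":[0,0,0],"twist":0},{"jaw":0.1,"linear":[0,0,0],"twist":0}]' 30
python3 go.py 0.462 -0.1737 0.158 -10
python3 - <<'E'
from h import *
c=shot("scene"); cv2.imwrite("pics/s9.png",cv2.resize(c["color"][145:295,260:460],(800,600),interpolation=2))
E
```

```text
time: 17.55
position: [0.4755, 0.0516, 0.1581]
tool_rot: [0.996, -0.087, 0.001, -0.0]
ft_force: [-0.8, -0.0, -2.1]
grip_width: 0.0178
grip_force: 29.8
pos [0.4755 0.0516 0.1581] th -10.0 q6 93.0 | shift cm [ 2.58 22.42  0.  ] twist -0.0 t 17.55 F [-0.8 -0.  -2.1] w 0.0178 gf 29.793302225880325
```

View pics/s9.png

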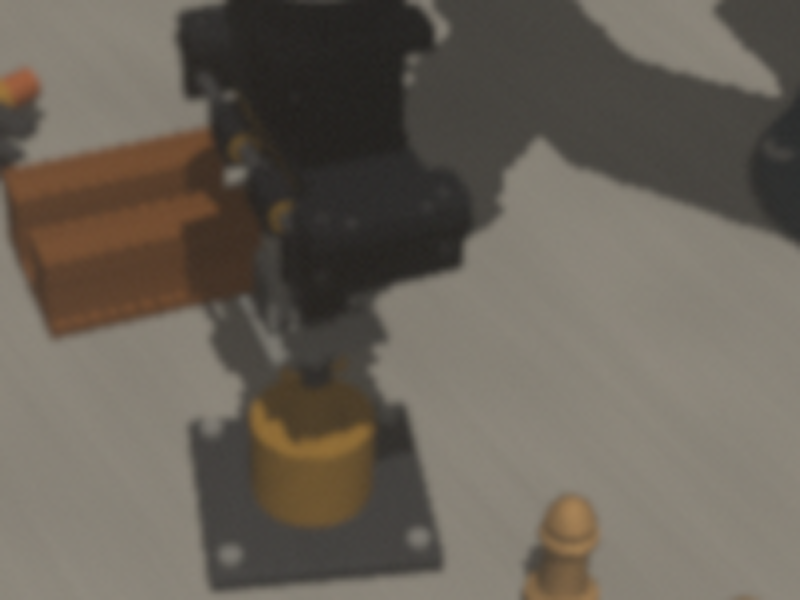

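The gauge is out of the bore (stem at crop (315,372)). Carrying it to the stand.

```bash
python3 -m pendant '[{"jaw":0.1,"linear":[0.1,1,0],"twist":0},{"jaw":0.1,"linear":[0.3,2.7,0],"twist":0},{"jaw":0.1,"linear":[0.3,2.7,0],"twist":0},{"jaw":0.1,"linear":[0.3,2.7,0],"twist":0},{"jaw":0.1,"linear":[0.3,2.7,0],"twist":0},{"jaw":0.1,"linear":[0.3,2.7,0],"twist":0},{"jaw":0.1,"linear":[0.3,2.7,0],"twist":0},{"jaw":0.1,"linear":[0.3,2.7,0],"twist":0},{"jaw":0.1,"linear":[0.4,2.5,0],"twist":0},{"jaw":0.1,"linear":[0,0,0],"twist":0},{"jaw":0.1,"linear":[0,0,0],"twist":0}]' 30
python3 avg.py; python3 go.py 0.462 -0.1737 0.094 -10
```

```text
time: 18.52
position: [0.4615, -0.1753, 0.1566]
tool_rot: [0.996, -0.089, -0.001, -0.0]
ft_force: [-0.3, 0.5, -2.5]
grip_width: 0.0182
grip_force: 29.8
TCP avg [ 0.4615 -0.1728  0.1571] sd [0.0004 0.0004 0.0003]
pos [ 0.4622 -0.1729  0.1576] th -9.92 q6 66.0 | shift cm [-0.    0.09  6.36] twist 0.08 t 18.9167 F [-0.   1.4 -3.1] w 0.0179 gf 29.793296554125845
```

```bash
python3 -m pendant '[{"jaw":0.1,"linear":[0,0.1,1.5],"twist":0},{"jaw":0.1,"linear":[0,0,1.5],"twist":0},{"jaw":0.1,"linear":[0,0,1.3],"twist":0},{"jaw":0.1,"linear":[0,0,1],"twist":0},{"jaw":0.1,"linear":[0,0,0.6],"twist":0},{"jaw":0.1,"linear":[0,0,0.4],"twist":0},{"jaw":0.1,"linear":[0,0,0],"twist":0}]' 30
python3 -m pendant '[{"jaw":0.1,"linear":[0,0,0.1],"twist":0},{"jaw":0.1,"linear":[0,0,0],"twist":0}]' 30
python3 -m pendant '[{"jaw":0.1,"linear":[0,0,0.1],"twist":0},{"jaw":0.1,"linear":[0,0,0],"twist":0}]' 30
```

```text
time: 19.5
position: [0.4619, -0.1744, 0.094]
tool_rot: [0.996, -0.087, -0.0, -0.0]
ft_force: [-0.9, 0.4, -2.8]
grip_width: 0.0178
grip_force: 29.8
time: 19.67
position: [0.4624, -0.1749, 0.0939]
tool_rot: [0.996, -0.087, 0.0, 0.0]
ft_force: [-0.5, 0.4, -3.6]
grip_width: 0.0177
grip_force: 29.8
time: 19.83
position: [0.4622, -0.1748, 0.0929]
tool_rot: [0.996, -0.087, 0.0, 0.0]
ft_force: [1.3, -0.1, -3.0]
grip_width: 0.0179
grip_force: 29.8
```

```bash
python3 -m pendant '[{"jaw":0.1,"linear":[0,0,0.1],"twist":0},{"jaw":0.1,"linear":[0,0,0],"twist":0}]' 30
python3 -m pendant '[{"jaw":0.1,"linear":[0,0,0.1],"twist":0},{"jaw":0.1,"linear":[0,0,0],"twist":0}]' 30
```

```text
time: 20.0
position: [0.4623, -0.1749, 0.0918]
tool_rot: [0.996, -0.087, 0.0, 0.0]
ft_force: [0.1, 0.5, -1.4]
grip_width: 0.018
grip_force: 29.8
time: 20.17
position: [0.4623, -0.1749, 0.0918]
tool_rot: [0.996, -0.087, 0.0, 0.0]
ft_force: [-1.8, 1.4, 7.9]
grip_width: 0.0179
grip_force: 29.8
```

Seated at the expected height. Release and rise.

```bash
python3 -m pendant '[{"jaw":0.55,"linear":[0,0,-0.1],"twist":0},{"jaw":0.55,"linear":[0,0,0],"twist":0},{"jaw":0.55,"linear":[0,0,0],"twist":0},{"jaw":0.55,"linear":[0,0,0],"twist":0},{"jaw":0.55,"linear":[0,0,0],"twist":0},{"jaw":0.55,"linear":[0,0,0],"twist":0},{"jaw":0.55,"linear":[0,0,-1],"twist":0},{"jaw":0.55,"linear":[0,0,-2],"twist":0},{"jaw":0.55,"linear":[0,0,-3],"twist":0},{"jaw":0.55,"linear":[0,0,-3],"twist":0},{"jaw":0.55,"linear":[0,0,-3],"twist":0},{"jaw":0.55,"linear":[0,0,0],"twist":0}]' 20
cat > look.py <<'E'
from h import *
import sys
c=shot("top"); W=cloud(c); hsv=cv2.cvtColor(c["color"],cv2.COLOR_BGR2HSV)
m=((hsv[...,0]>8)&(hsv[...,0]<26)&(hsv[...,1]>70)&(hsv[...,2]>90)&(W[...,2]>.045)&(W[...,2]<.1)).astype(np.uint8)
n,l,s,q=cv2.connectedComponentsWithStats(m)
for i in range(1,n):
    if s[i,4]>25: p=W[l==i]; print("beige",q[i].round(0),s[i,4],np.median(p,0).round(4),"zmax",p[:,2].max().round(4),"top",p[p[:,2]>p[:,2].max()-.006].mean(0).round(4))
cv2.imwrite(sys.argv[1],c["color"])
E
python3 look.py pics/t2.png
python3 - <<'E'
from h import *
c=shot("scene"); cv2.imwrite("pics/s10.png",cv2.resize(c["color"][140:260,220:380],(800,600),interpolation=2))
E
```

```text
time: 21.17
position: [0.4651, -0.1765, 0.2175]
tool_rot: [0.996, -0.087, 0.005, 0.003]
ft_force: [0.8, -0.2, -0.0]
grip_width: 0.048
grip_force: 0.0
beige [326. 153.] 55 [0.7091 0.0498 0.0947] zmax 0.0994 top [0.708  0.0511 0.0954]
beige [326. 259.] 482 [0.4757 0.0509 0.0611] zmax 0.0676 top [0.4761 0.0507 0.063 ]
beige [409. 279.] 327 [ 0.4327 -0.1343  0.055 ] zmax 0.0595 top [ 0.4331 -0.1344  0.0556]
beige [270. 291.] 127 [0.4036 0.174  0.0651] zmax 0.075 top [0.4033 0.1753 0.0711]
beige [195. 299.] 117 [0.3837 0.3408 0.0657] zmax 0.0738 top [0.3824 0.3438 0.0703]
beige [227. 304.] 116 [0.3739 0.2677 0.0655] zmax 0.0732 top [0.3739 0.2693 0.07  ]
beige [ 59. 437.] 2147 [0.0815 0.6243 0.0952] zmax 0.0999 top [0.0809 0.6269 0.0958]
beige [ 61. 469.] 1148 [0.0115 0.6102 0.0952] zmax 0.0999 top [0.0126 0.6171 0.0958]
```

View pics/s10.png

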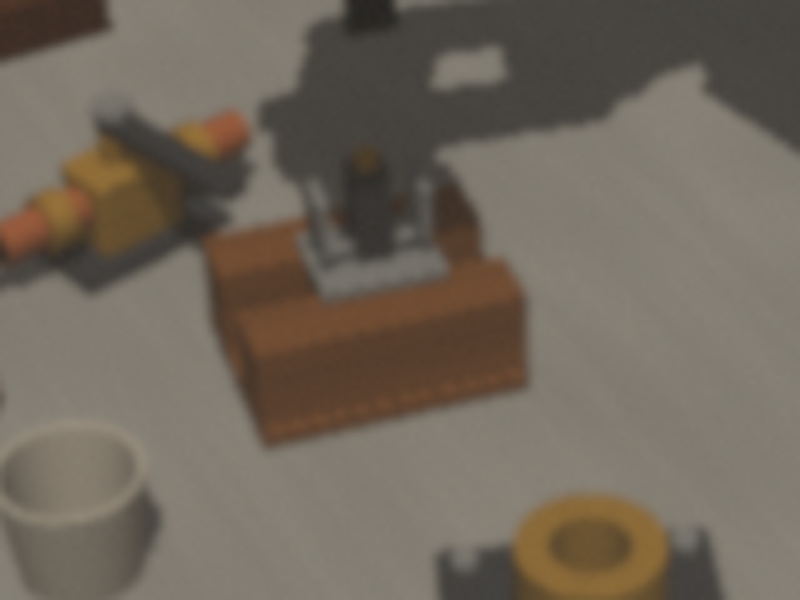

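```bash
python3 go.py 0.4053 0.176 0.16 -10
```

```text
pos [ 0.4626 -0.175   0.2133] th -9.99 q6 66.0 | shift cm [-11.75 -33.58   5.24] twist 0.01 t 21.2667 F [-0.2 -0.1 -0.2] w 0.048 gf 0.0
```

The gauge hangs upright with its flange flat on the rails (crop (380,270)), and the cap is low. Next the bishops: turn so the fingers close along world x.

```bash
python3 -m pendant '[{"jaw":0.6,"linear":[0,0,0],"twist":-7},{"jaw":0.6,"linear":[0,0,0],"twist":-7},{"jaw":0.6,"linear":[0,0,0],"twist":-7},{"jaw":0.6,"linear":[0,0,0],"twist":-7},{"jaw":0.6,"linear":[0,0,0],"twist":-7},{"jaw":0.6,"linear":[0,0,0],"twist":-7},{"jaw":0.6,"linear":[0,0,0],"twist":-7},{"jaw":0.6,"linear":[0,0,0],"twist":-7},{"jaw":0.6,"linear":[0,0,0],"twist":-7},{"jaw":0.6,"linear":[0,0,0],"twist":-7},{"jaw":0.6,"linear":[0,0,0],"twist":-7},{"jaw":0.6,"linear":[0,0,0],"twist":-7}]' 15
python3 -m pendant '[{"jaw":0.6,"linear":[0,0,0],"twist":-7},{"jaw":0.6,"linear":[0,0,0],"twist":-7},{"jaw":0.6,"linear":[0,0,0],"twist":-2},{"jaw":0.6,"linear":[0,0,0],"twist":0},{"jaw":0.6,"linear":[0,0,0],"twist":0}]'
python3 go.py 0.404 0.1757 0.13 90
```

```text
time: 22.27
position: [0.4609, -0.174, 0.21]
tool_rot: [0.797, 0.604, -0.001, -0.002]
ft_force: [-0.3, -1.0, 0.5]
grip_width: 0.0521
grip_force: 0.0
time: 22.68
position: [0.4612, -0.1742, 0.2104]
tool_rot: [0.708, 0.707, -0.0, -0.001]
ft_force: [0.3, -0.2, -1.0]
grip_width: 0.0522
grip_force: 0.0
pos [ 0.4612 -0.1742  0.2104] th 89.93 q6 -34.0 | shift cm [34.97 -5.74  8.11] twist -0.07 t 22.6833 F [ 0.3 -0.2 -1. ] w 0.0522 gf 0.0
```

```bash
python3 -m pendant '[{"jaw":0.6,"linear":[2,-0.3,0],"twist":0},{"jaw":0.6,"linear":[3.3,-0.5,0],"twist":0},{"jaw":0.6,"linear":[3.3,-0.5,0.5],"twist":0},{"jaw":0.6,"linear":[3.3,-0.5,0.5],"twist":0},{"jaw":0.6,"linear":[3.3,-0.5,1],"twist":0},{"jaw":0.6,"linear":[3.3,-0.6,1],"twist":0},{"jaw":0.6,"linear":[3.3,-0.6,1],"twist":0},{"jaw":0.6,"linear":[3.3,-0.6,1],"twist":0},{"jaw":0.6,"linear":[3.3,-0.6,1],"twist":0},{"jaw":0.6,"linear":[3.3,-0.6,1],"twist":0},{"jaw":0.6,"linear":[3.2,-0.5,1],"twist":0},{"jaw":0.6,"linear":[0,0,0],"twist":0}]'
python3 avg.py; python3 look.py pics/t3.png | grep -v "326"; python3 go.py 0.404 0.1757 0.054 90
```

```text
time: 23.68
position: [0.401, 0.1782, 0.1298]
tool_rot: [0.706, 0.709, -0.001, -0.002]
ft_force: [-1.0, 0.3, -0.2]
grip_width: 0.0522
grip_force: 0.0
TCP avg [0.4039 0.1741 0.1314] sd [0.0009 0.0011 0.0005]
beige [490. 231.] 88 [ 0.5432 -0.3208  0.0474] zmax 0.0772 top [ 0.5316 -0.3142  0.0742]
beige [412. 261.] 789 [ 0.473  -0.1401  0.0552] zmax 0.0628 top [ 0.4748 -0.1405  0.0578]
beige [442. 266.] 665 [ 0.4644 -0.209   0.0552] zmax 0.0993 top [ 0.4874 -0.1889  0.0987]
beige [494. 245.] 61 [ 0.511  -0.3302  0.0471] zmax 0.0536 top [ 0.5098 -0.3313  0.0494]
beige [ 42. 435.] 1492 [0.0832 0.6648 0.0951] zmax 0.0999 top [0.0823 0.6641 0.0957]
pos [0.4046 0.1734 0.1318] th 89.87 q6 9.0 | shift cm [ 0.23 -0.06  7.78] twist -0.13 t 24.1333 F [ 0.3 -0.  -0.5] w 0.0521 gf 0.0
```

```bash
cat > sc.py <<'E'
from h import *
import sys
from scipy.optimize import least_squares
c=shot("scene"); W=cloud(c); hsv=cv2.cvtColor(c["color"],cv2.COLOR_BGR2HSV)
m=((hsv[...,0]>8)&(hsv[...,0]<26)&(hsv[...,1]>60)&(hsv[...,2]>70)&(W[...,0]>.3)&(W[...,0]<.75)&(W[...,1]>.10)&(W[...,1]<.55)&(W[...,2]>.004)&(W[...,2]<.14)).astype(np.uint8)
n,l,s,q=cv2.connectedComponentsWithStats(m)
for i in range(1,n):
    if s[i,4]>30:
        p=W[l==i]; zm=np.percentile(p[:,2],99); h=p[(p[:,2]>zm-.026)&(p[:,2]<zm-.012)]; b=p[p[:,2]<zm-.055]
        f=lambda h:least_squares(lambda a:np.hypot(h[:,0]-a[0],h[:,1]-a[1])-a[2],[*h.mean(0)[:2],.0145],bounds=([-1,-1,.012],[1,1,.021]),loss="soft_l1",f_scale=.001).x.round(4) if len(h)>8 else None
        print("px",q[i].round(0),s[i,4],"zmax",zm.round(4),"head circ",f(h),"base",f(b))
if len(sys.argv)>1: cv2.imwrite(sys.argv[1],c["color"])
E
python3 sc.py pics/s11.png
```

```text
px [401. 285.] 456 zmax 0.0726 head circ [0.4033 0.1758 0.0133] base [0.4034 0.1765 0.0161]
px [443. 312.] 494 zmax 0.0722 head circ [0.3735 0.2715 0.0133] base [0.3736 0.2715 0.0162]
px [465. 341.] 534 zmax 0.0724 head circ [0.3826 0.3452 0.0127] base [0.383  0.3458 0.0156]
```

Nothing has moved, so I'll descend on the bishop at (0.404,0.176) and grip.

```bash
python3 -m pendant '[{"jaw":0.6,"linear":[0.2,0,1.5],"twist":0},{"jaw":0.6,"linear":[0,0,2],"twist":0},{"jaw":0.6,"linear":[0,0,2],"twist":0},{"jaw":0.6,"linear":[0,0,1.5],"twist":0},{"jaw":0.6,"linear":[0,0,0.7],"twist":0},{"jaw":0.2,"linear":[0,0,0],"twist":0},{"jaw":0.2,"linear":[0,0,0],"twist":0},{"jaw":0.2,"linear":[0,0,0],"twist":0},{"jaw":0.2,"linear":[0,0,0],"twist":0},{"jaw":0.2,"linear":[0,0,0],"twist":0},{"jaw":0.2,"linear":[0,0,0],"twist":0},{"jaw":0.2,"linear":[0,0,0],"twist":0}]' 15
python3 avg.py;python3 go.py 0.607 0.175 0.11 90
```

```text
time: 25.18
position: [0.4044, 0.1764, 0.0552]
tool_rot: [0.707, 0.707, 0.001, 0.0]
ft_force: [-0.9, -1.3, 5.4]
grip_width: 0.0285
grip_force: 15.0
TCP avg [0.4044 0.1764 0.0552] sd [0. 0. 0.]
pos [0.4044 0.1764 0.0552] th 90.01 q6 9.0 | shift cm [-0.14 20.27 -5.45] twist 0.01 t 25.5833 F [-1.1 -0.4  5.9] w 0.0284 gf 14.954704390838742
```

```bash
python3 -m pendant '[{"jaw":0.2,"linear":[0,0,-1],"twist":0},{"jaw":0.2,"linear":[0,0,-2],"twist":0},{"jaw":0.2,"linear":[0,0,-2],"twist":0},{"jaw":0.2,"linear":[0,1,0],"twist":0},{"jaw":0.2,"linear":[0,2.8,0],"twist":0},{"jaw":0.2,"linear":[0,2.8,0],"twist":0},{"jaw":0.2,"linear":[0,2.8,0],"twist":0},{"jaw":0.2,"linear":[0,2.8,0],"twist":0},{"jaw":0.2,"linear":[0,2.8,0],"twist":0},{"jaw":0.2,"linear":[0,2.8,0],"twist":0},{"jaw":0.2,"linear":[-0.1,2.4,0],"twist":0},{"jaw":0.2,"linear":[0,0,0],"twist":0}]'
python3 avg.py;python3 go.py 0.607 0.175 0.063 90; python3 sc.py
```

```text
time: 26.58
position: [0.6128, 0.1747, 0.1041]
tool_rot: [0.708, 0.707, 0.003, 0.003]
ft_force: [1.0, -0.2, -0.1]
grip_width: 0.0284
grip_force: 15.3
TCP avg [0.6054 0.1752 0.1037] sd [0.0016 0.0002 0.0004]
pos [0.6049 0.1755 0.1044] th 90.03 q6 6.0 | shift cm [-0.05  0.21  4.14] twist 0.03 t 26.9833 F [-0.6 -0.1 -0.1] w 0.0284 gf 15.292960773222148
px [311. 309.] 512 zmax 0.1209 head circ [0.6041 0.174  0.0139] base [0.6038 0.1737 0.0181]
px [443. 312.] 492 zmax 0.0715 head circ [0.3738 0.2724 0.0131] base [0.3738 0.2716 0.0162]
px [465. 341.] 535 zmax 0.0721 head circ [0.3824 0.3454 0.0129] base [0.3829 0.3456 0.0158]
```

```bash
python3 -m pendant '[{"jaw":0.2,"linear":[0,0,1],"twist":0},{"jaw":0.2,"linear":[0,0,1.5],"twist":0},{"jaw":0.2,"linear":[0,0,1],"twist":0},{"jaw":0.2,"linear":[0,0,0.4],"twist":0},{"jaw":0.2,"linear":[0,0,0.2],"twist":0},{"jaw":0.2,"linear":[0,0,0],"twist":0}]'
python3 -m pendant '[{"jaw":0.2,"linear":[0,0,0.1],"twist":0},{"jaw":0.2,"linear":[0,0,0],"twist":0}]'
```

```text
time: 27.53
position: [0.6057, 0.1753, 0.0628]
tool_rot: [0.707, 0.707, -0.0, -0.0]
ft_force: [1.0, -0.0, -0.5]
grip_width: 0.0282
grip_force: 15.3
time: 27.7
position: [0.6064, 0.1753, 0.063]
tool_rot: [0.707, 0.707, 0.0, 0.0]
ft_force: [-0.3, -1.1, -0.7]
grip_width: 0.0282
grip_force: 15.3
```

```bash
python3 -m pendant '[{"jaw":0.2,"linear":[0,0,0.1],"twist":0},{"jaw":0.2,"linear":[0,0,0],"twist":0}]'
python3 -m pendant '[{"jaw":0.6,"linear":[0,0,0],"twist":0},{"jaw":0.6,"linear":[0,0,0],"twist":0},{"jaw":0.6,"linear":[0,0,0],"twist":0},{"jaw":0.6,"linear":[0,0,0],"twist":0},{"jaw":0.6,"linear":[0,0,0],"twist":0},{"jaw":0.6,"linear":[0,0,-1],"twist":0},{"jaw":0.6,"linear":[0,0,-2],"twist":0},{"jaw":0.6,"linear":[0,0,-3],"twist":0},{"jaw":0.6,"linear":[0,0,-1.5],"twist":0}]'
python3 sc.py;python3 go.py 0.374 0.2712 0.13 90
```

```text
time: 27.87
position: [0.6062, 0.1753, 0.0619]
tool_rot: [0.707, 0.707, 0.0, 0.0]
ft_force: [0.2, -0.2, -0.6]
grip_width: 0.0284
grip_force: 15.3
time: 28.62
position: [0.6074, 0.1755, 0.1398]
tool_rot: [0.707, 0.707, 0.002, 0.001]
ft_force: [0.4, 1.0, 0.2]
grip_width: 0.0522
grip_force: 0.0
px [443. 312.] 491 zmax 0.0719 head circ [0.3736 0.2723 0.0131] base [0.3739 0.272  0.0163]
px [310. 323.] 535 zmax 0.0786 head circ [0.6055 0.1748 0.0131] base [0.605  0.1746 0.0168]
px [465. 341.] 538 zmax 0.0722 head circ [0.3824 0.3455 0.0129] base [0.383  0.3457 0.0158]
pos [0.6091 0.1758 0.1425] th 90.01 q6 6.0 | shift cm [  9.54 -23.52   1.04] twist 0.01 t 28.6667 F [ 0.1 -0.4  2.1] w 0.0522 gf 0.0
```

First bishop stands in the tray. Next is (0.374,0.271).

```bash
python3 -m pendant '[{"jaw":0.6,"linear":[0.6,-1.6,0],"twist":0},{"jaw":0.6,"linear":[1,-2.4,0],"twist":0},{"jaw":0.6,"linear":[1,-2.4,0],"twist":0},{"jaw":0.6,"linear":[1,-2.4,0],"twist":0},{"jaw":0.6,"linear":[1,-2.4,0],"twist":0},{"jaw":0.6,"linear":[1,-2.4,0],"twist":0},{"jaw":0.6,"linear":[1,-2.4,0],"twist":0},{"jaw":0.6,"linear":[1,-2.4,0],"twist":0},{"jaw":0.6,"linear":[1,-2.4,0],"twist":0},{"jaw":0.6,"linear":[1,-2.4,0],"twist":0},{"jaw":0.6,"linear":[0,0,0],"twist":0}]'
python3 avg.py; python3 sc.py; python3 go.py 0.374 0.2712 0.055 90
```

```text
time: 29.58
position: [0.3678, 0.2714, 0.1363]
tool_rot: [0.706, 0.708, -0.003, -0.002]
ft_force: [-0.2, -0.6, -0.7]
grip_width: 0.0521
grip_force: 0.0
TCP avg [0.3746 0.2714 0.1367] sd [0.0015 0.0002 0.0001]
px [443. 312.] 493 zmax 0.0714 head circ [0.3738 0.2721 0.0132] base [0.3732 0.2717 0.0163]
px [310. 324.] 531 zmax 0.0776 head circ [0.6054 0.1749 0.0131] base [0.6051 0.1751 0.0168]
px [465. 341.] 533 zmax 0.0727 head circ [0.382  0.345  0.0132] base [0.3827 0.3456 0.0158]
pos [0.3749 0.271  0.1365] th 89.93 q6 22.0 | shift cm [ 0.01 -0.1   8.15] twist -0.07 t 30.0333 F [-0.3 -0.4  0.2] w 0.0522 gf 0.0
```

```bash
python3 -m pendant '[{"jaw":0.6,"linear":[0,-0.1,2],"twist":0},{"jaw":0.6,"linear":[0,0,2],"twist":0},{"jaw":0.6,"linear":[0,0,2],"twist":0},{"jaw":0.6,"linear":[0,0,1.4],"twist":0},{"jaw":0.6,"linear":[0,0,0.7],"twist":0},{"jaw":0.2,"linear":[0,0,0],"twist":0},{"jaw":0.2,"linear":[0,0,0],"twist":0},{"jaw":0.2,"linear":[0,0,0],"twist":0},{"jaw":0.2,"linear":[0,0,0],"twist":0},{"jaw":0.2,"linear":[0,0,0],"twist":0},{"jaw":0.2,"linear":[0,0,0],"twist":0},{"jaw":0.2,"linear":[0,0,0],"twist":0}]' 15
python3 avg.py;python3 go.py 0.607 0.238 0.11 90
```

```text
time: 31.03
position: [0.3735, 0.2715, 0.0563]
tool_rot: [0.707, 0.707, 0.001, 0.0]
ft_force: [-1.3, -0.2, 4.7]
grip_width: 0.0285
grip_force: 15.0
TCP avg [0.3735 0.2715 0.0563] sd [0. 0. 0.]
pos [0.3734 0.2715 0.0563] th 90.01 q6 22.0 | shift cm [-3.35 23.36 -5.34] twist 0.01 t 31.4333 F [ 0.1 -0.5  6.2] w 0.0284 gf 15.00049039721489
```

```bash
python3 -m pendant '[{"jaw":0.2,"linear":[0,0,-2],"twist":0},{"jaw":0.2,"linear":[0,0,-3],"twist":0},{"jaw":0.2,"linear":[-0.3,1.8,0],"twist":0},{"jaw":0.2,"linear":[-0.4,2.7,0],"twist":0},{"jaw":0.2,"linear":[-0.4,2.7,0],"twist":0},{"jaw":0.2,"linear":[-0.4,2.7,0],"twist":0},{"jaw":0.2,"linear":[-0.4,2.7,0],"twist":0},{"jaw":0.2,"linear":[-0.4,2.7,0],"twist":0},{"jaw":0.2,"linear":[-0.4,2.7,0],"twist":0},{"jaw":0.2,"linear":[-0.4,2.7,0],"twist":0},{"jaw":0.2,"linear":[-0.3,2.6,0],"twist":0},{"jaw":0.2,"linear":[0,0,0],"twist":0}]'
python3 avg.py;python3 go.py 0.607 0.238 0.063 90; python3 sc.py
```

```text
time: 32.43
position: [0.6124, 0.2363, 0.1059]
tool_rot: [0.708, 0.706, 0.003, 0.003]
ft_force: [1.2, 0.3, -0.1]
grip_width: 0.0283
grip_force: 15.0
TCP avg [0.6051 0.2372 0.1051] sd [0.0015 0.0004 0.0003]
pos [0.6048 0.2376 0.1055] th 90.05 q6 12.0 | shift cm [0.04 0.23 4.25] twist 0.05 t 32.8333 F [ 0.3  0.6 -0.5] w 0.0282 gf 14.999959766864777
px [322. 334.] 751 zmax 0.1193 head circ [0.6041 0.2374 0.0137] base [0.6103 0.2141 0.021 ]
px [465. 341.] 537 zmax 0.0729 head circ [0.383  0.3457 0.0124] base [0.3829 0.3459 0.0155]
```

```bash
python3 -m pendant '[{"jaw":0.2,"linear":[0,0,1],"twist":0},{"jaw":0.2,"linear":[0,0,1.5],"twist":0},{"jaw":0.2,"linear":[0,0,1],"twist":0},{"jaw":0.2,"linear":[0,0,0.5],"twist":0},{"jaw":0.2,"linear":[0,0,0.2],"twist":0},{"jaw":0.2,"linear":[0,0,0],"twist":0},{"jaw":0.2,"linear":[0,0,0],"twist":0},{"jaw":0.2,"linear":[0,0,0.1],"twist":0},{"jaw":0.2,"linear":[0,0,0],"twist":0}]'
python3 avg.py; python3 go.py 0.607 0.238 0.0623 90
```

```text
time: 33.63
position: [0.6064, 0.2373, 0.0627]
tool_rot: [0.707, 0.707, 0.0, 0.0]
ft_force: [0.2, 0.5, -0.4]
grip_width: 0.0284
grip_force: 15.0
TCP avg [0.6061 0.2373 0.0627] sd [0.0001 0.     0.0001]
pos [0.6061 0.2373 0.0626] th 90.0 q6 12.0 | shift cm [0.07 0.09 0.03] twist 0.0 t 34.0333 F [ 0.2 -0.1 -0.7] w 0.0282 gf 14.999955743551254
```

Release, rise and go to the last one.

```bash
python3 -m pendant '[{"jaw":0.6,"linear":[0,0,0.05],"twist":0},{"jaw":0.6,"linear":[0,0,0],"twist":0},{"jaw":0.6,"linear":[0,0,0],"twist":0},{"jaw":0.6,"linear":[0,0,0],"twist":0},{"jaw":0.6,"linear":[0,0,0],"twist":0},{"jaw":0.6,"linear":[0,0,-1],"twist":0},{"jaw":0.6,"linear":[0,0,-2],"twist":0},{"jaw":0.6,"linear":[0,0,-3],"twist":0},{"jaw":0.6,"linear":[0,0,-1.5],"twist":0},{"jaw":0.6,"linear":[0,0,0],"twist":0}]'
python3 sc.py;python3 go.py 0.3828 0.345 0.13 90
```

```text
time: 34.87
position: [0.609, 0.2381, 0.1421]
tool_rot: [0.707, 0.707, 0.004, 0.003]
ft_force: [0.6, -0.5, 1.0]
grip_width: 0.0521
grip_force: 0.0
px [321. 341.] 918 zmax 0.078 head circ [0.6028 0.2277 0.021 ] base [0.6081 0.2139 0.021 ]
px [465. 341.] 534 zmax 0.0732 head circ [0.3822 0.3453 0.0128] base [0.3826 0.3455 0.0158]
pos [0.6077 0.2377 0.1399] th 90.0 q6 12.0 | shift cm [ 10.73 -22.49   0.88] twist 0.0 t 34.9167 F [-0.7 -0.3  0.1] w 0.0521 gf 0.0
```

```bash
python3 -m pendant '[{"jaw":0.6,"linear":[0.7,-1.6,0],"twist":0},{"jaw":0.6,"linear":[1.1,-2.3,0],"twist":0},{"jaw":0.6,"linear":[1.1,-2.3,0],"twist":0},{"jaw":0.6,"linear":[1.1,-2.3,0],"twist":0},{"jaw":0.6,"linear":[1.1,-2.3,0],"twist":0},{"jaw":0.6,"linear":[1.1,-2.3,0],"twist":0},{"jaw":0.6,"linear":[1.1,-2.3,0],"twist":0},{"jaw":0.6,"linear":[1.1,-2.3,0],"twist":0},{"jaw":0.6,"linear":[1.1,-2.3,0],"twist":0},{"jaw":0.6,"linear":[1.3,-2.3,0],"twist":0},{"jaw":0.6,"linear":[0,0,0],"twist":0}]'
python3 avg.py; python3 sc.py; python3 go.py 0.3828 0.345 0.056 90
```

```text
time: 35.83
position: [0.3768, 0.3454, 0.1358]
tool_rot: [0.706, 0.708, -0.004, -0.002]
ft_force: [-1.1, -0.4, -0.2]
grip_width: 0.0522
grip_force: 0.0
TCP avg [0.3831 0.3451 0.1366] sd [0.0015 0.0002 0.0003]
px [318. 336.] 1104 zmax 0.0782 head circ [0.6089 0.2158 0.021 ] base [0.6085 0.214  0.021 ]
px [465. 341.] 537 zmax 0.0718 head circ [0.3825 0.3454 0.0129] base [0.3831 0.3459 0.0158]
pos [0.3839 0.3449 0.1369] th 89.93 q6 30.0 | shift cm [ 0.01 -0.11  8.09] twist -0.07 t 36.2833 F [ 0.2  0.4 -0.6] w 0.0522 gf 0.0
```

```bash
python3 -m pendant '[{"jaw":0.6,"linear":[0,-0.1,2],"twist":0},{"jaw":0.6,"linear":[0,0,2],"twist":0},{"jaw":0.6,"linear":[0,0,2],"twist":0},{"jaw":0.6,"linear":[0,0,1.4],"twist":0},{"jaw":0.6,"linear":[0,0,0.7],"twist":0},{"jaw":0.2,"linear":[0,0,0],"twist":0},{"jaw":0.2,"linear":[0,0,0],"twist":0},{"jaw":0.2,"linear":[0,0,0],"twist":0},{"jaw":0.2,"linear":[0,0,0],"twist":0},{"jaw":0.2,"linear":[0,0,0],"twist":0},{"jaw":0.2,"linear":[0,0,0],"twist":0},{"jaw":0.2,"linear":[0,0,0],"twist":0}]' 15
python3 avg.py;python3 go.py 0.607 0.298 0.11 90
```

```text
time: 37.28
position: [0.3826, 0.3457, 0.0569]
tool_rot: [0.707, 0.707, 0.001, 0.0]
ft_force: [-0.5, 0.9, 5.5]
grip_width: 0.0283
grip_force: 15.0
TCP avg [0.3826 0.3457 0.0569] sd [0. 0. 0.]
pos [0.3826 0.3457 0.0569] th 90.01 q6 30.0 | shift cm [-4.76 22.45 -5.28] twist 0.01 t 37.6833 F [-0.7 -1.   6.6] w 0.0282 gf 15.000494867563248
```

```bash
python3 -m pendant '[{"jaw":0.2,"linear":[0,0,-2.5],"twist":0},{"jaw":0.2,"linear":[0,0,-3],"twist":0},{"jaw":0.2,"linear":[0,0,-3],"twist":0},{"jaw":0.2,"linear":[-0.5,2,0],"twist":0},{"jaw":0.2,"linear":[-0.6,2.9,0],"twist":0},{"jaw":0.2,"linear":[-0.6,2.9,0],"twist":0},{"jaw":0.2,"linear":[-0.6,2.9,0],"twist":0},{"jaw":0.2,"linear":[-0.6,2.9,0],"twist":0},{"jaw":0.2,"linear":[-0.6,2.9,0],"twist":0},{"jaw":0.2,"linear":[-0.6,2.9,0],"twist":0},{"jaw":0.2,"linear":[-0.6,2.9,0],"twist":0},{"jaw":0.2,"linear":[0,0,0],"twist":0}]'
python3 avg.py;python3 go.py 0.607 0.298 0.0632 90
```

```text
time: 38.68
position: [0.6116, 0.2966, 0.1411]
tool_rot: [0.708, 0.706, 0.003, 0.002]
ft_force: [0.3, 0.1, 0.1]
grip_width: 0.0284
grip_force: 15.0
TCP avg [0.6043 0.2982 0.1406] sd [0.0016 0.0006 0.0003]
pos [0.6038 0.2988 0.1411] th 90.07 q6 17.0 | shift cm [-0.08  0.33  7.79] twist 0.07 t 39.0833 F [ 0.2 -0.3 -0.5] w 0.0285 gf 14.999931156635284
```

```bash
python3 -m pendant '[{"jaw":0.2,"linear":[0,0.2,2],"twist":0},{"jaw":0.2,"linear":[0,0,2],"twist":0},{"jaw":0.2,"linear":[0,0,2],"twist":0},{"jaw":0.2,"linear":[0,0,1],"twist":0},{"jaw":0.2,"linear":[0,0,0.5],"twist":0},{"jaw":0.2,"linear":[0,0,0.2],"twist":0},{"jaw":0.2,"linear":[0,0,0],"twist":0},{"jaw":0.2,"linear":[0,0,0],"twist":0},{"jaw":0.2,"linear":[0,0,0.1],"twist":0},{"jaw":0.2,"linear":[0,0,0],"twist":0}]'
python3 avg.py; python3 go.py 0.607 0.298 0.0629 90
```

```text
time: 39.92
position: [0.6076, 0.2985, 0.064]
tool_rot: [0.707, 0.707, 0.001, 0.0]
ft_force: [-0.8, 0.6, -0.0]
grip_width: 0.0281
grip_force: 15.0
TCP avg [0.6072 0.2983 0.0634] sd [0.0001 0.     0.0003]
pos [0.607  0.2983 0.0631] th 90.0 q6 17.0 | shift cm [-0.03 -0.    0.02] twist -0.0 t 40.3167 F [-0.2 -0.4 -0.7] w 0.0284 gf 15.000062584877014
```

```bash
python3 -m pendant '[{"jaw":0.6,"linear":[0,0,0.05],"twist":0},{"jaw":0.6,"linear":[0,0,0],"twist":0},{"jaw":0.6,"linear":[0,0,0],"twist":0},{"jaw":0.6,"linear":[0,0,0],"twist":0},{"jaw":0.6,"linear":[0,0,0],"twist":0},{"jaw":0.6,"linear":[0,0,-1],"twist":0},{"jaw":0.6,"linear":[0,0,-2],"twist":0},{"jaw":0.6,"linear":[0,0,-3],"twist":0},{"jaw":0.6,"linear":[0,0,-4],"twist":0},{"jaw":0.6,"linear":[0,0,-4],"twist":0},{"jaw":0,"linear":[-2,-1,0],"twist":0},{"jaw":0,"linear":[-4,-1,0],"twist":0}]'
python3 -m pendant '[{"jaw":0,"linear":[-4,-1,0],"twist":0},{"jaw":0,"linear":[-4,-1,0],"twist":0},{"jaw":0,"linear":[-4,-1,0],"twist":0},{"jaw":0,"linear":[-4,-1,0],"twist":0},{"jaw":0,"linear":[-4,-1,0],"twist":0},{"jaw":0,"linear":[-2,-1,0],"twist":0},{"jaw":0,"linear":[0,0,0],"twist":0}]'
python3 sc.py pics/s12.png; python3 look.py pics/t4.png
python3 - <<'E'
from h import *
# lever measure from initial images + tray detail
for n in("scene","top"):
    W=np.load(f"{n}0.npy"); I=cv2.imread(f"pics/{n}0.png"); h=cv2.cvtColor(I,cv2.COLOR_BGR2HSV)
    m=(W[...,2]>.066)&(W[...,2]<.082)&(h[...,1]<70)&(W[...,1]<-.232)&(W[...,1]>-.36)&(W[...,0]>.44)&(W[...,0]<.62)
    p=W[m]; r=cv2.minAreaRect((p[:,:2]*1000).astype(np.float32)); u,s,v=np.linalg.svd(p[:,:2]-p[:,:2].mean(0)); print(n,len(p),r,"dir",v[0], "z",np.median(p[:,2]))
    a=(p[:,:2]-p[:,:2].mean(0))@v[0]; print("ends",(p[:,:2].mean(0)+a.min()*v[0]).round(4),(p[:,:2].mean(0)+a.max()*v[0]).round(4))
E
python3 go.py 0.5 -0.2 0.15 90
```

```text
time: 41.32
position: [0.5897, 0.2419, 0.2075]
tool_rot: [0.705, 0.709, 0.005, 0.003]
ft_force: [-0.0, -0.3, -1.4]
grip_width: 0.0451
grip_force: 0.0
time: 41.9
position: [0.5254, 0.0145, 0.2033]
tool_rot: [0.709, 0.705, -0.001, 0.0]
ft_force: [-0.1, 0.1, -0.9]
grip_width: 0.0033
grip_force: 0.0
px [320. 326.] 1089 zmax 0.0785 head circ [0.6054 0.2055 0.021 ] base [0.5831 0.1942 0.021 ]
px [343. 374.] 612 zmax 0.0775 head circ [0.6064 0.2967 0.0135] base [0.6069 0.2976 0.0167]
beige [220. 202.] 124 [0.6036 0.2929 0.0709] zmax 0.0808 top [0.6055 0.295  0.077 ]
beige [272. 202.] 118 [0.6015 0.1727 0.0711] zmax 0.08 top [0.604  0.1741 0.0765]
beige [260. 215.] 116 [0.5738 0.1989 0.0716] zmax 0.0796 top [0.5759 0.2003 0.0759]
beige [490. 231.] 81 [ 0.543  -0.3206  0.0477] zmax 0.0732 top [ 0.5307 -0.3129  0.0708]
beige [415. 243.] 300 [ 0.5135 -0.1488  0.0553] zmax 0.0615 top [ 0.5129 -0.1492  0.0567]
beige [444. 249.] 322 [ 0.5006 -0.213   0.0551] zmax 0.0993 top [ 0.4862 -0.1898  0.0993]
beige [495. 245.] 81 [ 0.5111 -0.331   0.047 ] zmax 0.0525 top [ 0.5123 -0.3312  0.0481]
scene 200 ((516.77392578125, -287.92767333984375), (21.61972999572754, 104.63996887207031), 15.939539909362793) dir [-0.28518124  0.95847361] z 0.07172076697509297
ends [ 0.5324 -0.3378] [ 0.5026 -0.2375]
top 320 ((514.7487182617188, -289.9144592285156), (20.14856719970703, 103.26175689697266), 17.867084503173828) dir [ 0.28758701 -0.95775452] z 0.07385145715268816
ends [ 0.5006 -0.2403] [ 0.5303 -0.3391]
pos [0.5272 0.0176 0.2034] th 89.86 q6 -10.0 | shift cm [-21.77  -2.67   5.33] twist -0.14 t 42.0 F [0.4 0.  0.5] w 0.0017 gf 0.0
```

View pics/s12.png

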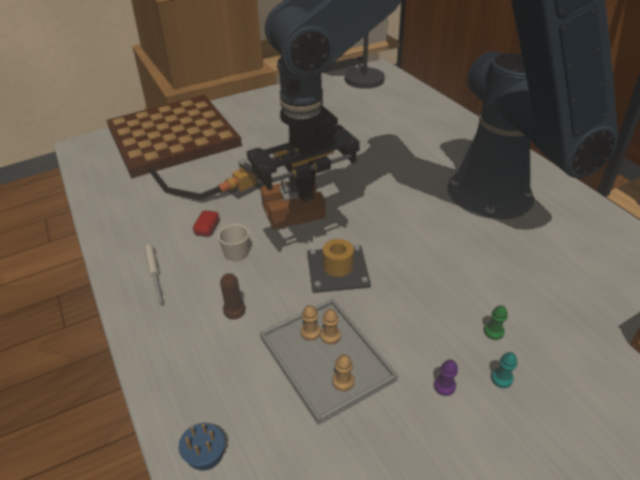

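All three bishops stand in the tray: scene px (311,322), (330,325), (343,372). The second one was knocked to (0.576,0.200) but is still upright inside. The gauge is still on its stand and the coloured look-alikes are untouched. Next the cock: I'll plan a push on the lever's trailing face.

```bash
cat > cock.py <<'E'
from h import *
A=np.array([.528,-.327])
def C(ph,gap=0,r=.068):
    p=np.radians(ph); d=np.array([np.cos(p),np.sin(p)]); n=np.array([np.sin(p),-np.cos(p)]); s=.015*abs(n[0])+.0095*abs(n[1]); return A+r*d+(.008+s+gap)*n
w=[C(106.7,.012)]+[C(p) for p in (107,117,127,137,147,157,167,177,187,193,197,200)]
for a,b in zip(w,w[1:]): print(b.round(4),"tool x,y cm",((b-a)[[1,0]]*100).round(2))
E
python3 cock.py; python3 go.py 0.544 -0.251 0.2 90
```

```text
[ 0.5321 -0.2546] tool x,y cm [-0.34 -1.18]
[ 0.52   -0.2548] tool x,y cm [-0.01 -1.21]
[ 0.5076 -0.2572] tool x,y cm [-0.25 -1.24]
[ 0.4954 -0.2622] tool x,y cm [-0.5  -1.22]
[ 0.4841 -0.2697] tool x,y cm [-0.75 -1.13]
[ 0.4742 -0.2796] tool x,y cm [-0.99 -0.99]
[ 0.4664 -0.2916] tool x,y cm [-1.2  -0.79]
[ 0.461  -0.3052] tool x,y cm [-1.36 -0.53]
[ 0.4582 -0.3162] tool x,y cm [-1.1  -0.29]
[ 0.4571 -0.3222] tool x,y cm [-0.6  -0.11]
[ 0.4567 -0.3263] tool x,y cm [-0.42 -0.04]
[ 0.4566 -0.3295] tool x,y cm [-0.32 -0.01]
pos [0.5272 0.0176 0.2034] th 89.86 q6 -10.0 | shift cm [-26.86   1.75   0.33] twist -0.14 t 42.0 F [0.4 0.  0.5] w 0.0017 gf 0.0
```

```bash
python3 -m pendant '[{"jaw":0,"linear":[-1.5,0.2,0],"twist":0},{"jaw":0,"linear":[-3,0.2,0],"twist":0},{"jaw":0,"linear":[-3,0.2,0],"twist":0},{"jaw":0,"linear":[-3,0.2,0],"twist":0},{"jaw":0,"linear":[-3,0.2,0],"twist":0},{"jaw":0,"linear":[-3,0.2,0],"twist":0},{"jaw":0,"linear":[-3,0.2,0],"twist":0},{"jaw":0,"linear":[-3,0.2,0],"twist":0},{"jaw":0,"linear":[-3,0.2,0],"twist":0},{"jaw":0,"linear":[-1.4,0,0],"twist":0},{"jaw":0,"linear":[0,0,0],"twist":0},{"jaw":0,"linear":[0,0,0],"twist":0}]' 20
python3 avg.py; python3 go.py 0.544 -0.251 0.078 90; python3 sc.py
```

```text
time: 43.0
position: [0.5454, -0.2496, 0.2024]
tool_rot: [0.707, 0.707, 0.0, -0.001]
ft_force: [-1.4, 0.1, -0.1]
grip_width: 0.0006
grip_force: 0.0
TCP avg [ 0.545  -0.2489  0.2025] sd [0.0001 0.0005 0.0001]
pos [ 0.5451 -0.2497  0.2027] th 90.07 q6 -35.0 | shift cm [-0.13 -0.11 12.47] twist 0.07 t 43.4 F [-0.6 -0.3 -0.2] w 0.0004 gf 0.0
px [320. 326.] 1079 zmax 0.0783 head circ [0.6043 0.2051 0.021 ] base [0.5835 0.1943 0.021 ]
px [343. 374.] 613 zmax 0.0779 head circ [0.6065 0.2968 0.0136] base [0.6066 0.2975 0.0167]
```

```bash
python3 -m pendant '[{"jaw":0,"linear":[-0.1,0.2,3],"twist":0},{"jaw":0,"linear":[0,0,3],"twist":0},{"jaw":0,"linear":[0,0,3],"twist":0},{"jaw":0,"linear":[0,0,2],"twist":0},{"jaw":0,"linear":[0,0,1],"twist":0},{"jaw":0,"linear":[0,0,0.45],"twist":0},{"jaw":0,"linear":[0,0,0],"twist":0},{"jaw":0,"linear":[0,0,0],"twist":0}]'
python3 avg.py; python3 go.py 0.544 -0.251 0.078 90
python3 - <<'E'
from h import *
c=shot("top"); cv2.imwrite("pics/t5.png",cv2.resize(c["color"][190:310,390:550],(800,600),interpolation=2))
E
```

```text
time: 44.12
position: [0.5478, -0.2522, 0.079]
tool_rot: [0.707, 0.707, 0.0, 0.001]
ft_force: [0.4, -0.2, 0.2]
grip_width: 0.0004
grip_force: 0.0
TCP avg [ 0.5477 -0.2521  0.0792] sd [0.0003 0.0002 0.0003]
pos [ 0.5472 -0.2518  0.0787] th 90.0 q6 -35.0 | shift cm [ 0.08 -0.32  0.07] twist 0.0 t 44.5167 F [-0.3  1.  -0.3] w 0.0003 gf 0.0
```

View pics/t5.png

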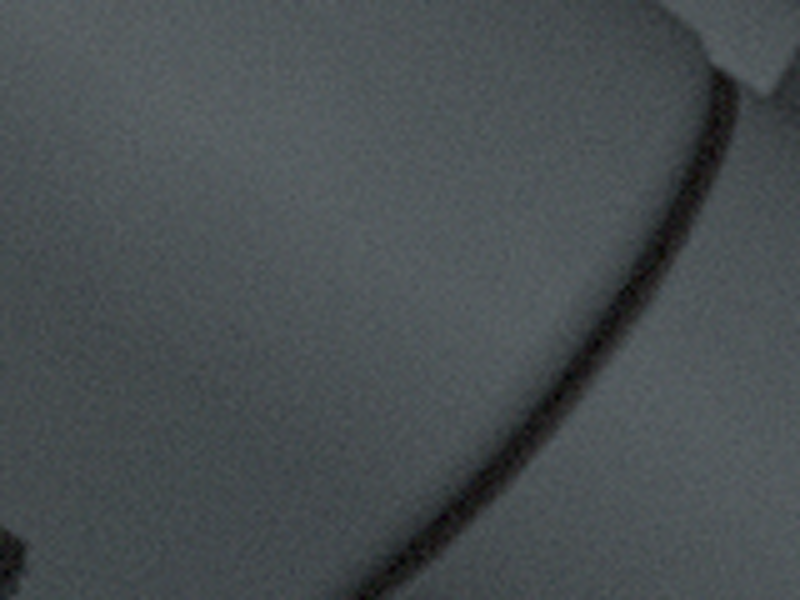

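The arm blocks the top view, and that picture put me one over the limit of 14 (15 viewed). I won't view any more and will check by numbers from here. Now sweep the lever.

```bash
python3 -m pendant '[{"jaw":0,"linear":[-0.2,-0.8,0],"twist":0},{"jaw":0,"linear":[-0.1,-0.8,0],"twist":0},{"jaw":0,"linear":[0,-1.2,0],"twist":0},{"jaw":0,"linear":[-0.2,-1.2,0],"twist":0},{"jaw":0,"linear":[0,0,0],"twist":0}]'
python3 - <<'E'
from h import *
c=shot("scene");W=cloud(c); h=cv2.cvtColor(c["color"],cv2.COLOR_BGR2HSV)
m=(W[...,2]>.064)&(W[...,2]<.08)&(h[...,1]<70)&(W[...,1]<-.235)&(W[...,1]>-.36)&(W[...,0]>.42)&(W[...,0]<.6)
p=W[m]; print(len(p)); 
if len(p)>20: u,s,v=np.linalg.svd(p[:,:2]-p[:,:2].mean(0)); print(v[0],p.min(0),p.max(0))
E
```

```text
time: 44.98
position: [0.5049, -0.2567, 0.0781]
tool_rot: [0.708, 0.707, -0.0, -0.001]
ft_force: [0.1, -0.1, 0.3]
grip_width: 0.0006
grip_force: 0.0
175
[-0.37861208  0.92555545] [ 0.47373809 -0.33927219  0.06440655] [ 0.53783382 -0.24112597  0.07949962]
```

```bash
python3 -m pendant '[{"jaw":0,"linear":[-0.5,-1.2,0],"twist":0},{"jaw":0,"linear":[-0.8,-1.1,0],"twist":0},{"jaw":0,"linear":[-1,-1,0],"twist":0},{"jaw":0,"linear":[-1.2,-0.8,0],"twist":0},{"jaw":0,"linear":[0,0,0],"twist":0}]'
python3 -m pendant '[{"jaw":0,"linear":[-0.7,-0.3,0],"twist":0},{"jaw":0,"linear":[-0.7,-0.3,0],"twist":0},{"jaw":0,"linear":[-0.6,-0.2,0],"twist":0},{"jaw":0,"linear":[0,0,0],"twist":0}]'
```

```text
time: 45.45
position: [0.4639, -0.2933, 0.0779]
tool_rot: [0.708, 0.706, -0.0, -0.001]
ft_force: [0.7, 0.4, -0.0]
grip_width: 0.0006
grip_force: 0.0
time: 45.78
position: [0.4575, -0.3127, 0.0779]
tool_rot: [0.707, 0.707, -0.0, -0.0]
ft_force: [0.8, 0.8, 0.3]
grip_width: 0.0003
grip_force: 0.0
```

Continue in small steps until the hard stop shows as force.

```bash
for i in 1; do python3 -m pendant '[{"jaw":0,"linear":[-0.5,0,0],"twist":0},{"jaw":0,"linear":[-0.4,0,0],"twist":0},{"jaw":0,"linear":[-0.3,0,0],"twist":0},{"jaw":0,"linear":[0,0,0],"twist":0}]'; done
python3 -m pendant '[{"jaw":0,"linear":[-0.2,0,0],"twist":0},{"jaw":0,"linear":[0,0,0],"twist":0}]'
python3 -m pendant '[{"jaw":0,"linear":[-0.2,0,0],"twist":0},{"jaw":0,"linear":[0,0,0],"twist":0}]'
```

```text
time: 46.12
position: [0.4577, -0.3241, 0.0779]
tool_rot: [0.707, 0.707, -0.0, -0.0]
ft_force: [-1.8, 0.7, -0.8]
grip_width: 0.0005
grip_force: 0.6
time: 46.28
position: [0.4578, -0.3252, 0.0779]
tool_rot: [0.707, 0.707, 0.0, -0.001]
ft_force: [-0.8, 2.5, -0.1]
grip_width: 0.0005
grip_force: 1.3
time: 46.45
position: [0.4576, -0.3255, 0.0778]
tool_rot: [0.707, 0.707, 0.001, -0.002]
ft_force: [1.3, 6.8, 1.9]
grip_width: 0.0003
grip_force: 3.2
```

```bash
python3 -m pendant '[{"jaw":0,"linear":[-0.2,0,0],"twist":0},{"jaw":0,"linear":[0,0,0],"twist":0},{"jaw":0,"linear":[1,0,0],"twist":0},{"jaw":0,"linear":[0.8,0,-0.5],"twist":0},{"jaw":0,"linear":[0,0,-2],"twist":0},{"jaw":0,"linear":[0,0,-4],"twist":0},{"jaw":0,"linear":[0,0,-4],"twist":0},{"jaw":0,"linear":[0,0,-4],"twist":0},{"jaw":0,"linear":[0,-1,0],"twist":0},{"jaw":0,"linear":[-2,-3,0],"twist":0},{"jaw":0,"linear":[-3,-3,0],"twist":0},{"jaw":0,"linear":[-3,-3,0],"twist":0}]'
python3 -m pendant '[{"jaw":0,"linear":[-4,0,0],"twist":0},{"jaw":0,"linear":[-4,0,0],"twist":0},{"jaw":0,"linear":[-4,0,0],"twist":0},{"jaw":0,"linear":[-4,0,0],"twist":0},{"jaw":0,"linear":[-4,0,0],"twist":0},{"jaw":0,"linear":[0,0,0],"twist":0},{"jaw":0,"linear":[0,0,0],"twist":0},{"jaw":0,"linear":[0,0,0],"twist":0}]'
python3 - <<'E'
from h import *
for n in("scene","top"):
    c=shot(n);W=cloud(c); h=cv2.cvtColor(c["color"],cv2.COLOR_BGR2HSV); print(n)
    m=(W[...,2]>.066)&(W[...,2]<.080)&(h[...,1]<70)&(W[...,1]<-.25)&(W[...,1]>-.39)&(W[...,0]>.41)&(W[...,0]<.58)
    p=W[m]; u,s,v=np.linalg.svd(p[:,:2]-p[:,:2].mean(0),full_matrices=False); print(" lever",len(p),v[0],"ang",np.degrees(np.arctan2(v[0,1],v[0,0]))%180,p.min(0).round(3),p.max(0).round(3))
    q=W[(np.hypot(W[...,0]-.462,W[...,1]+.1745)<.012)&(W[...,2]>.1)&(W[...,2]<.135)]; print(" gauge cap",len(q),q.mean(0).round(4),q[:,2].max().round(4))
    q=W[(np.hypot(W[...,0]-.6405,W[...,1]+.105)<.045)&(W[...,2]>.048)&(W[...,2]<.066)]; print(" cup rim",len(q),q.mean(0).round(3))
    for k,a,b in(("king",.707,.05),("sander",.669,-.219)): q=W[(np.hypot(W[...,0]-a,W[...,1]-b)<.045)&(W[...,2]>.02)]; print(" ",k,len(q),q.mean(0).round(3))
    h2=W[(W[...,0]>.53)&(W[...,0]<.68)&(W[...,1]>.14)&(W[...,1]<.33)&(W[...,2]>.068)]
    l=cv2.kmeans(h2[:,:2].astype(np.float32),3,None,(3,50,1e-5),5,cv2.KMEANS_PP_CENTERS); print(" heads",l[2].round(4).tolist(),h2[:,2].max())
E
python3 go.py .4 -.5 .2 90
```

```text
time: 47.45
position: [0.3587, -0.3913, 0.2242]
tool_rot: [0.706, 0.708, -0.001, 0.002]
ft_force: [0.7, -1.2, -0.5]
grip_width: 0.0007
grip_force: 0.0
time: 48.12
position: [0.3588, -0.5902, 0.2227]
tool_rot: [0.707, 0.707, 0.0, -0.0]
ft_force: [-0.5, 0.4, 0.1]
grip_width: 0.0003
grip_force: 0.0
scene
 lever 200 [0.97162299 0.23653492] ang 13.682118453672839 [ 0.439 -0.352  0.066] [ 0.539 -0.314  0.08 ]
 gauge cap 67 [ 0.4642 -0.1707  0.1092] 0.1192
 cup rim 255 [ 0.641 -0.104  0.053]
  king 648 [0.71  0.061 0.065]
  sander 382 [ 0.67  -0.211  0.027]
 heads [[0.6068999767303467, 0.17820000648498535], [0.609000027179718, 0.3005000054836273], [0.5795999765396118, 0.20430000126361847]] 0.07951386055408008
top
 lever 338 [-0.97275742 -0.23182537] ang 13.40456289222638 [ 0.439 -0.355  0.068] [ 0.536 -0.318  0.08 ]
 gauge cap 81 [ 0.4622 -0.1732  0.1108] 0.1193
 cup rim 193 [ 0.644 -0.107  0.054]
  king 294 [0.7   0.05  0.075]
  sander 501 [ 0.667 -0.218  0.028]
 heads [[0.6055999994277954, 0.29429998993873596], [0.6032000184059143, 0.17389999330043793], [0.5756999850273132, 0.19990000128746033]] 0.07969107546618455
pos [ 0.3593 -0.5891  0.2231] th 90.06 q6 -68.0 | shift cm [8.91 4.08 2.32] twist 0.06 t 48.2167 F [ 0.4 -0.1 -0.2] w 0.0001 gf 0.0
```

Everything is in place. One more angle check on the outer part of the lever only, so the hub does not bias the fit.

Run:
```python
from h import *
A=np.array([.528,-.327])
for n in("scene","top"):
    c=shot(n)
    for W,I in((np.load(f"{n}0.npy"),cv2.imread(f"pics/{n}0.png")),(cloud(c),c["color"])):
        h=cv2.cvtColor(I,cv2.COLOR_BGR2HSV); r=np.hypot(W[...,0]-A[0],W[...,1]-A[1])
        m=(W[...,2]>.066)&(W[...,2]<.080)&(h[...,1]<70)&(r>.025)&(r<.095)&(W[...,1]<-.22)&(W[...,0]<.56)
        p=W[m][:,:2]; u,s,v=np.linalg.svd(p-p.mean(0),full_matrices=False); far=p[r[m]>.07].mean(0); print(n,len(p),"pca",np.degrees(np.arctan2(v[0,1],v[0,0]))%180,"far-end",far.round(4),np.degrees(np.arctan2(*(far-A)[::-1]))%360)
```

```text
scene 122 pca 106.48631715285762 far-end [ 0.5057 -0.2483] 105.81849823402182
scene 115 pca 13.988387987114708 far-end [ 0.4495 -0.3426] 191.21332539158877
top 201 pca 106.58489889288812 far-end [ 0.5034 -0.2497] 107.64893218842413
top 221 pca 12.050383988069512 far-end [ 0.4499 -0.3462] 193.84812165984934
```

Both views give about 86° of travel, which is too near the 84.2° threshold. I'll push it again, closer to the tip and more firmly.

```bash
python3 -m pendant '[{"jaw":0,"linear":[2,0.5,0],"twist":0},{"jaw":0,"linear":[3,1,0],"twist":0},{"jaw":0,"linear":[3,1,0],"twist":0},{"jaw":0,"linear":[3,1,0],"twist":0},{"jaw":0,"linear":[3,1,0],"twist":0},{"jaw":0,"linear":[3,1,0],"twist":0},{"jaw":0,"linear":[3,1,0],"twist":0},{"jaw":0,"linear":[3,1,0],"twist":0},{"jaw":0,"linear":[3,1,0],"twist":0},{"jaw":0,"linear":[2.9,0.3,0],"twist":0},{"jaw":0,"linear":[0,0,0],"twist":0},{"jaw":0,"linear":[0,0,0],"twist":0}]'
python3 avg.py; python3 go.py 0.447 -0.303 0.078 90
```

```text
time: 49.32
position: [0.4472, -0.2993, 0.2237]
tool_rot: [0.706, 0.708, -0.0, 0.0]
ft_force: [-0.3, -0.1, -0.1]
grip_width: 0.0003
grip_force: 0.0
TCP avg [ 0.4472 -0.3024  0.2233] sd [0.0002 0.0006 0.0003]
pos [ 0.4469 -0.3025  0.2229] th 89.92 q6 -46.0 | shift cm [-5.000e-02  1.000e-02  1.449e+01] twist -0.08 t 49.7167 F [-0.  -0.5  0.2] w 0.0003 gf 0.0
```

```bash
python3 -m pendant '[{"jaw":0,"linear":[0,0,3],"twist":0},{"jaw":0,"linear":[0,0,4],"twist":0},{"jaw":0,"linear":[0,0,4],"twist":0},{"jaw":0,"linear":[0,0,2.5],"twist":0},{"jaw":0,"linear":[0,0,1],"twist":0},{"jaw":0,"linear":[0,0,0],"twist":0},{"jaw":0,"linear":[-1,0,0],"twist":0},{"jaw":0,"linear":[-0.8,0,0],"twist":0},{"jaw":0,"linear":[-0.4,0,0],"twist":0},{"jaw":0,"linear":[-0.2,0,0],"twist":0},{"jaw":0,"linear":[0,0,0],"twist":0}]'
python3 -m pendant '[{"jaw":0,"linear":[-0.2,0,0],"twist":0},{"jaw":0,"linear":[0,0,0],"twist":0}]'
python3 -m pendant '[{"jaw":0,"linear":[-0.2,0,0],"twist":0},{"jaw":0,"linear":[0,0,0],"twist":0}]'
python3 -m pendant '[{"jaw":0,"linear":[-0.2,0,0],"twist":0},{"jaw":0,"linear":[0,0,0],"twist":0}]'
```

```text
time: 50.63
position: [0.4476, -0.3269, 0.0793]
tool_rot: [0.707, 0.707, -0.0, 0.001]
ft_force: [0.3, 1.1, 0.4]
grip_width: 0.0006
grip_force: 0.0
time: 50.8
position: [0.447, -0.3276, 0.0785]
tool_rot: [0.707, 0.707, 0.0, 0.0]
ft_force: [0.1, -0.2, 0.1]
grip_width: 0.0005
grip_force: 0.2
time: 50.97
position: [0.4466, -0.3281, 0.078]
tool_rot: [0.707, 0.707, 0.001, -0.002]
ft_force: [-0.0, 3.4, 2.5]
grip_width: 0.0001
grip_force: 2.0
time: 51.13
position: [0.4464, -0.3284, 0.0778]
tool_rot: [0.707, 0.707, 0.001, -0.003]
ft_force: [1.8, 7.8, 4.4]
grip_width: 0.0006
grip_force: 3.8
```

```bash
python3 -m pendant '[{"jaw":0,"linear":[-0.3,0,0],"twist":0},{"jaw":0,"linear":[0,0,0],"twist":0}]'
python3 - <<'E'
from h import *
for n in("scene","top"):
    W=np.load(f"{n}0.npy"); h=cv2.cvtColor(cv2.imread(f"pics/{n}0.png"),cv2.COLOR_BGR2HSV)
    m=((h[...,0]<14)|(h[...,0]>172))&(h[...,1]>110)&(W[...,2]>.025)&(W[...,2]<.05)&(W[...,1]<-.27)&(W[...,1]>-.40)&(W[...,0]>.42)&(W[...,0]<.63)
    p=W[m][:,:2]; u,s,v=np.linalg.svd(p-p.mean(0),full_matrices=False); print(n,len(p),p.mean(0),p.min(0),p.max(0),"pipe ang",np.degrees(np.arctan2(v[0,1],v[0,0]))%180)
E
```

```text
time: 51.3
position: [0.4459, -0.3288, 0.0776]
tool_rot: [0.708, 0.707, 0.003, -0.005]
ft_force: [3.1, 12.6, 6.4]
grip_width: 0.0004
grip_force: 6.2
scene 144 [ 0.54434194 -0.31705063] [ 0.45611513 -0.3453961 ] [ 0.60025885 -0.29806117] pipe ang 13.611117287283907
top 272 [ 0.52722801 -0.32575936] [ 0.45466959 -0.35171431] [ 0.62624479 -0.30215261] pipe ang 13.339894549915499
```

The pipe lies at 13.5° and the lever at about 13.5°, so the lever is along the pipe, and 12.6 N did not move it further. It is on its open stop. Back off and clear.

```bash
python3 -m pendant '[{"jaw":0,"linear":[1,0,0],"twist":0},{"jaw":0,"linear":[1.2,0,-0.5],"twist":0},{"jaw":0,"linear":[0,0,-2],"twist":0},{"jaw":0,"linear":[0,0,-4],"twist":0},{"jaw":0,"linear":[0,0,-4],"twist":0},{"jaw":0,"linear":[0,0,-4],"twist":0},{"jaw":0,"linear":[0,-2,0],"twist":0},{"jaw":0,"linear":[-3,-2,0],"twist":0},{"jaw":0,"linear":[-4,-1,0],"twist":0},{"jaw":0,"linear":[-4,0,0],"twist":0},{"jaw":0,"linear":[0,0,0],"twist":0},{"jaw":0,"linear":[0,0,0],"twist":0}]'
python3 - <<'E'
from h import *
c=shot("top"); W=cloud(c); h=cv2.cvtColor(c["color"],cv2.COLOR_BGR2HSV)
m=(W[...,2]>.066)&(W[...,2]<.080)&(h[...,1]<70)&(W[...,1]<-.25)&(W[...,1]>-.39)&(W[...,0]>.41)&(W[...,0]<.58)
p=W[m]; u,s,v=np.linalg.svd(p[:,:2]-p[:,:2].mean(0),full_matrices=False); print("lever",len(p),np.degrees(np.arctan2(v[0,1],v[0,0]))%180)
q=W[(np.hypot(W[...,0]-.462,W[...,1]+.1745)<.012)&(W[...,2]>.1)&(W[...,2]<.135)]; print("cap",q.mean(0).round(4),q[:,2].max().round(4))
h2=W[(W[...,0]>.53)&(W[...,0]<.68)&(W[...,1]>.14)&(W[...,1]<.33)&(W[...,2]>.068)]
print("heads",cv2.kmeans(h2[:,:2].astype(np.float32),3,None,(3,50,1e-5),5,cv2.KMEANS_PP_CENTERS)[2].round(3).tolist())
print(robot.hand_in())
E
```

```text
time: 52.3
position: [0.3967, -0.4251, 0.2234]
tool_rot: [0.708, 0.706, -0.001, 0.001]
ft_force: [-0.1, 0.9, -0.9]
grip_width: 0.0004
grip_force: 0.0
lever 334 13.352682465304213
cap [ 0.4621 -0.1733  0.1109] 0.1182
heads [[0.6060000061988831, 0.2939999997615814], [0.6039999723434448, 0.17399999499320984], [0.574999988079071, 0.20000000298023224]]
the job is handed in; nothing more can be done
None
```

The job is handed in with no verdict returned; by my own measurements the gauge was dipped, locked in the bore and hung back on its stand, all three bishop blanks stand in the tray, and the air cock is on its open stop, though I viewed 15 pictures, one over the limit of 14.

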